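Load the fallen flask and lock the carrier

TASK

Pick up the fallen flask, stand it upright on the open bench and let go of it; then take it again and set it down upright in the empty cell of the wooden bottle carrier. After that turn the carrier's lock collar clockwise, seen from above, until its hold-down bar has swung over the row of caps and is fully home against the steel stop. Never drop or knock over the flask, and leave the other bottles and the loose tools and tins where they are.

Things in the scene. Friction and masses are not known exactly. Their poses are not given: they have to be found in the camera images.
- flask: square white flask, body 44 x 44 x 90 tall, grey round cap 30 across from 94 to 118 above the foot; about 250 g, centre of mass near mid-height. Starts lying on one flat side on the bench. Origin at the centre of its foot; z runs along the flask to the cap. Stand it up anywhere clear on the bench; it rights itself if let go within 15 degrees of upright with its lower edge on the bench
- carrier: fixed wooden crate, 290 long (y), 78 wide (x), origin under its centre. Cells at y = -110, -44, +22, inside 66 (x) by 62 (y), floor 6 above the bench, walls 55 tall, inner ones 4 thick. At y = +105 the post with the lock collar. At y = -154 a thin steel stop upright 152 tall, x = -27 to -17, which the bar meets when locked
- pad: cork pad 54 x 54 x 3 fixed on the floor of the empty cell (any of the three); origin at the centre of its underside, axes as the carrier's. A flask standing on it has its foot 3 above this origin, the cap top about 127 above the bench
- collar (a joint): angle of the lock collar about the upright post, grows clockwise seen from above; starts at 0 to 0.5 rad, bar parked away from the cells; 2.40 rad is the hard stop = locked, the bar along the carrier's -y over the cells. Friction 0.25 N m: it stays where left. The bar is a flat 28 wide, 8 thick, reaching 270 out from the post, underside 133 above the bench
- collar_grip (a point): centre of the collar's wing grip, on the post axis, 162 above the bench. The wing is an upright steel plate 56 long (its x), 14 thick (its y), from 145 to 179 above the bench, on a round collar 56 across, 121 to 145 above the bench. x points along the wing and out along the hold-down bar, z up
- bottle_a: bottle like the flask, standing in a cell of the carrier; origin at the centre of its foot
- bottle_b: second such bottle in another cell; origin at the centre of its foot
- mallet: wooden carver's mallet lying down: turned head 100 long and 52 to 72 across, handle 22 across and 120 long; origin under the joint of head and handle, head towards its +x (leave alone)
- gouge_a: carving gouge lying flat, wooden handle 100 x 22 x 22 towards -x, thin steel blade 115 towards +x; origin under the ferrule (leave alone)
- gouge_b: a second, longer carving gouge, same handle, blade 135; origin under the ferrule (leave alone)
- finish_can: round metal can standing, 66 across, 120 tall; origin at the centre of its underside (leave alone)
- wax_tin: low round tin, 72 across, 28 tall; origin at the centre of its underside (leave alone)
- sanding_block: cork sanding block 100 x 60 x 34; origin at the centre of its underside (leave alone)
There are look-alikes about, which are no part of the job. Leave any green look-alike of the flask alone. Leave any orange look-alike of the bottle_b alone.

How it is judged:
By the outcome, as a careful person would: the job done as asked, in the order asked, and still so for the second after the job is handed in, with the robot touching nothing.
It also fails if it takes over 72 s, if anything falls off the work surface, if the arm or the gripper's body presses on something with over 40 N, if the wrist force passes 120 N, or if a joint passes its speed limit or range.

ROBOT

A 6-joint arm with a two-finger parallel gripper is mounted at the origin on the work surface. World frame = base frame: x ahead of the robot, y to its left, z up, the work surface at z = 0. Lengths are in m, angles in degrees, forces in N, time in s.
With the tool pointing down it reaches from about 0.35 to 0.875 m from the base axis. Payload 4.2 kg.
Tool frame: the origin (TCP) lies at the very end of the fingers, on their centre line; the grasp point (between the pads) lies 19 mm behind it; z points along the fingers, x is the direction in which the jaws open and shut, and the axes are right-handed (so a half turn about z gives the same grasp; the last joint's range is limited). The gripper opens to 87 mm and grips with 3 to 60 N. Pads are 19 mm wide; open, the fingers measure 117 mm over their backs; the gripper's body (75 mm by 190 mm) begins 51 mm behind the grasp point.
Start: joints at [85.863, 22.042, 0.453, 0, -68.411, -14.817], TCP at [0.203, 0.591, 0.223] pointing down, gripper open.
Joint ranges: [-179.83, 179.83], [-69.29, 118.12], [-61.27, 80.66], [-181.25, 117.63], [-171.15, -9.14], [-177.46, 177.46]. Speed limits (degrees/s): [159.86, 159.86, 180, 180, 180, 180].

INTERFACE

Orientations are given as a 3x3 rotation matrix whose columns are the frame's x, y, z axes.
In Python, from station import r gives the robot as it stands.
- The arm moves only by the tool move_arm, never from a script. Its argument "series" is a list that holds one entry, the list of rows, each a list of 7 numbers: the shift along the tool's x, y, z in cm, then the turn, a rotation vector about the tool's x, y, z in degrees, then the opening, from -1 (shut) to 1 (fully open). In form: [[[dx, dy, dz, wx, wy, wz, fingers], ...]]. A call has 1 to 12 rows; each row shifts and turns the commanded pose from where the row before left it, along the tool's axes as they then stand; what a row does not reach is not made up. A row lasts 1/8 s, in which the tool goes at most 62.5 mm and 10.7 degrees, less where a joint would pass 70% of its speed; a pose out of reach is approached as far as the arm can. A call is refused whole if a number of a shift passes 6.25 or a number of a turn 10.7, either way. A call with a gripper value outside its range is refused whole. The fingers move at their own pace and stop on an object; the grip force is fixed at half the most. Time passes only in rows, so rows that do not move let the fingers close. It gives the time, the measured TCP pose, the force and the opening at its end, in the units of the state.
- r.sense(): the state, without advancing time (a new reading comes with each control period).
- r.capture(name): name is "side" or "top" or "wrist"; returns a dict with "color" (384x512x3 uint8, blue, green, red), "fx", "fy", "cx", "cy" (pixels), "rvec" (rotation vector, rad) and "tvec" (3), from world to camera coordinates, as OpenCV has them; the wrist camera has in their place "tool_from_camera" (4x4, takes a point from camera to tool coordinates, whose origin is the TCP and whose axes are the tool frame's). Camera axes: x right, y down, z forward; pixel columns grow to the right and rows downward; lengths in m; the calibration is good to about 2 mm. A picture is of the moment at which its call begins: read the wrist's pose just before it. There is no depth.
- r.finish_job(): hands the job in, once; it reports no verdict.
The state is a dict: "time_s": time; "joints": joint angles; "joint_velocities": joint speeds; "effort": joint torques, N m; "tcp_pos": TCP position; "ee_rot": TCP orientation; "wrist_force": force on the tool from outside, world axes, zero at the start; "moment": the same for the moment, N m; "gripper_width": opening from 0.0 (shut) to 1.0 (fully open).
Only numpy, scipy, OpenCV 4.12 (cv2) and the standard library are available. Lean on these libraries where they do the work, as an engineer would, in place of code of your own. Each camera call takes 0.05 s, during which the arm holds its last target.

## Working session

There is one attempt and no reset: what is moved stays moved. The work goes in short steps, Python scripts to look and compute and a tool call to move; the robot and the scene stay as the last step left them, time stands still between calls to the robot, and variables do not carry over. Pictures are saved under pics/ and viewed, and the job is handed in when it is done.

Besides the shell and the picture viewer there is one more tool, called after "Call:" as a command line: name --argument value ..., lists and objects as JSON in quotes. move_arm: Moves the arm, as the interface text tells. Its arguments: {"type":"object","properties":{"series":{"type":"array","items":{"type":"array","items":{"type":"array","items":{"type":"number"}}}}},"required":["series"]}

```bash
mkdir -p pics; ls
python3 - <<'E'
from station import r
import cv2
print(r.sense())
for n in ("side","top","wrist"):
    c=r.capture(n); cv2.imwrite(f"pics/{n}0.png",c["color"])
    print(n,{k:v for k,v in c.items() if k!="color"})
E
```

```text
pics
{'time_s': 0.0, 'joints': array([ 8.58625479e+01,  2.20900328e+01,  3.78441264e-01, -2.90516192e-02,
       -6.84108158e+01, -1.48180850e+01]), 'joint_velocities': array([ 0.06831185, -0.00445803,  0.02756029, -0.00834737, -0.03469182,
       -0.0041454 ]), 'effort': array([-5.04392101e-04, -3.90665781e+01,  1.87402511e+01,  4.21972454e+00,
        1.10196567e-02, -1.90972401e-04]), 'tcp_pos': array([0.20279095, 0.59053769, 0.22145798]), 'ee_rot': array([[-3.25010549e-01, -9.45710185e-01, -6.24383733e-04],
       [-9.45707864e-01,  3.25011136e-01, -2.09677992e-03],
       [ 2.18587779e-03, -9.09909866e-05, -9.99997607e-01]]), 'wrist_force': array([ 0.15142658,  0.66029334, -0.50060803]), 'moment': array([0.01742549, 0.04324244, 0.01935815]), 'gripper_width': 0.9992489285899862}
side {'fx': 400.97239766600325, 'fy': 400.97239766600325, 'cx': 257.36880009979495, 'cy': 186.3115463890491, 'rvec': array([ 2.48008353, -0.2044231 ,  0.0860804 ]), 'tvec': array([-0.55288164,  0.09334162,  1.24885139])}
top {'fx': 498.3935420312325, 'fy': 498.3935420312325, 'cx': 253.15289880950078, 'cy': 188.86037346609115, 'rvec': array([ 2.15325163, -2.09191182,  0.22356257]), 'tvec': array([-0.06965646,  0.55728624,  1.29881647])}
wrist {'fx': 276.4668462393996, 'fy': 276.4668462393996, 'cx': 256.49272497071206, 'cy': 194.9705731139393, 'tool_from_camera': array([[ 9.99999500e-01, -9.81022126e-04, -1.92730032e-04,
         1.38408286e-04],
       [ 9.95896279e-04,  9.60472974e-01,  2.78371468e-01,
        -7.55583369e-02],
       [-8.79765819e-05, -2.78371521e-01,  9.60473471e-01,
        -1.62309345e-01],
       [ 0.00000000e+00,  0.00000000e+00,  0.00000000e+00,
         1.00000000e+00]])}
```

View pics/side0.png

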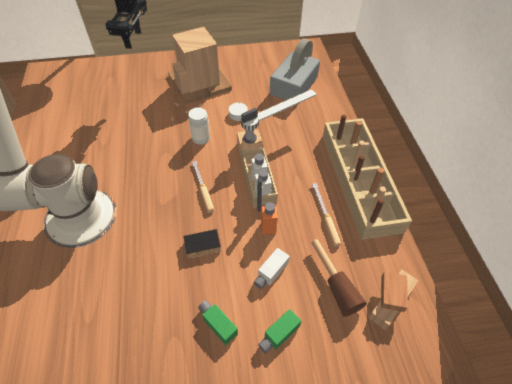

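View pics/top0.png

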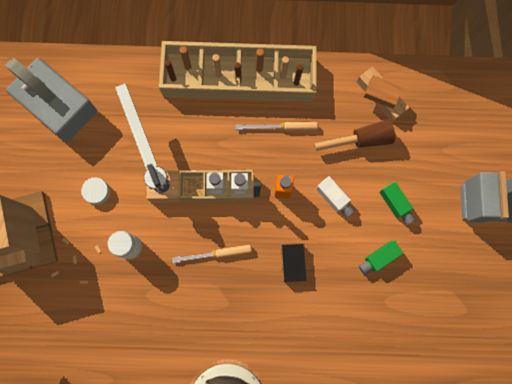

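View pics/wrist0.png

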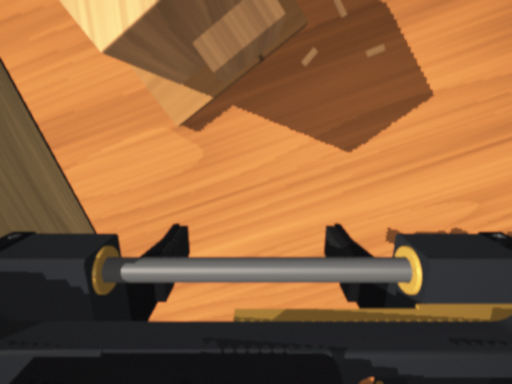

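The side view shows the white flask lying at (272,268) with its cap at (261,281). The green look-alikes are at (219,322) and (281,331), and the orange one stands at (270,220). In the top view the white flask is at (334,196), the carrier spans (148–258, 170–200), the collar is at (155,178), and the empty cell appears to be near (191,185). I'll enlarge these.

Run:
```python
import cv2
t=cv2.imread("pics/top0.png"); s=cv2.imread("pics/side0.png")
cv2.imwrite("pics/t_carr.png",cv2.resize(t[150:210,135:268],None,fx=6,fy=6,interpolation=cv2.INTER_CUBIC))
cv2.imwrite("pics/t_fl.png",cv2.resize(t[165:225,270:370],None,fx=8,fy=8,interpolation=cv2.INTER_CUBIC))
cv2.imwrite("pics/s_carr.png",cv2.resize(s[90:240,210:310],None,fx=4,fy=4,interpolation=cv2.INTER_CUBIC))
cv2.imwrite("pics/s_fl.png",cv2.resize(s[240:300,240:310],None,fx=8,fy=8,interpolation=cv2.INTER_CUBIC))
```

```text
(no output)
```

View pics/t_carr.png

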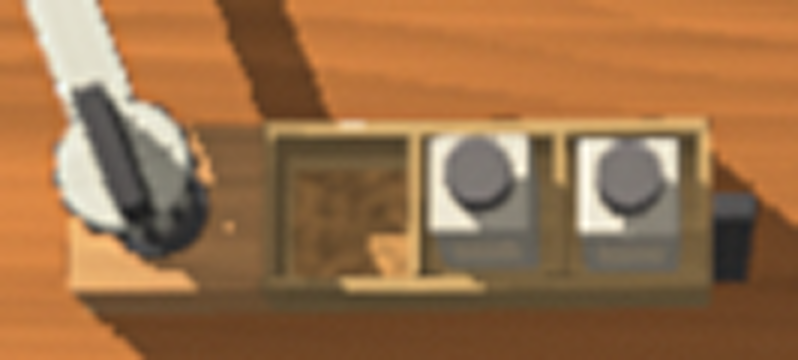

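View pics/t_fl.png

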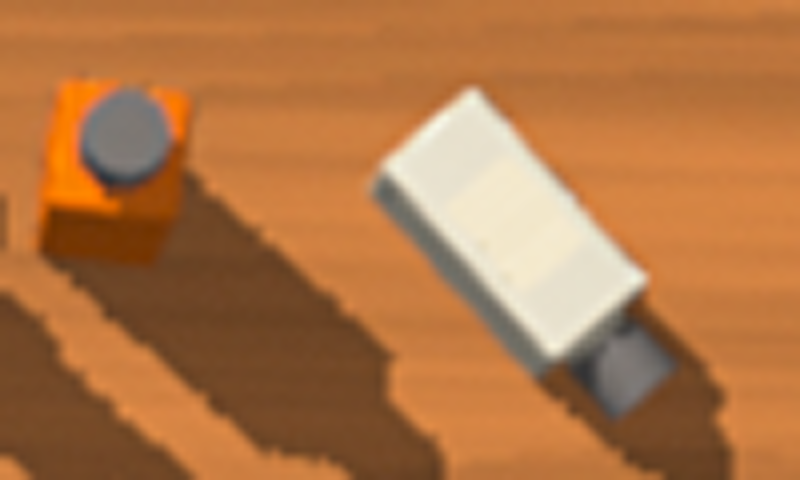

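View pics/s_carr.png

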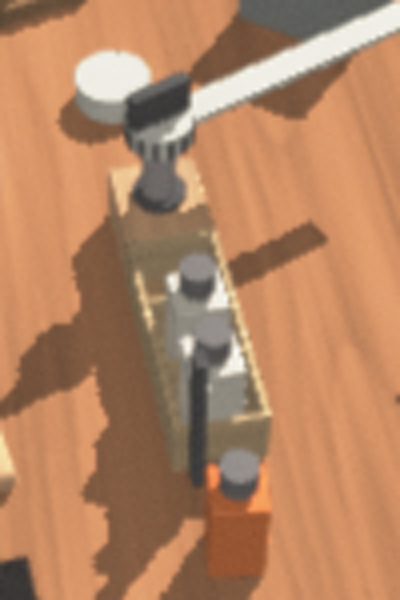

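View pics/s_fl.png

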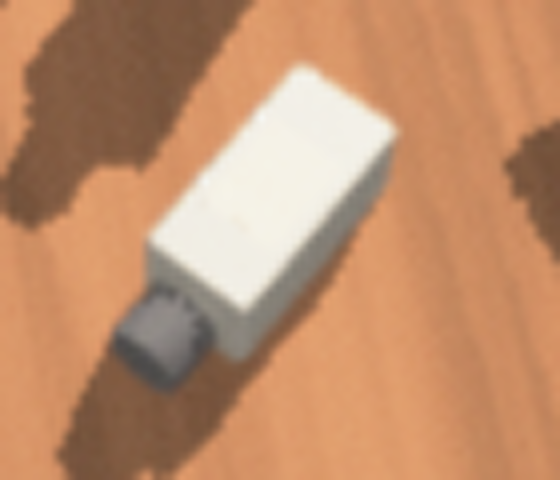

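The crops confirm that the white flask with the grey cap, top (334,196), is the target. The orange and green ones are the decoys. Both white bottles stand in the right-hand cells, so the empty cell with the cork pad is the one next to the post, at about (192,186). Next I'll compute the poses.

```bash
cat > h.py <<'E'
import numpy as np, cv2
from station import r
from scipy.spatial.transform import Rotation as R
from scipy.optimize import least_squares
CAL={'side':dict(f=400.97239766600325,c=(257.36880009979495,186.3115463890491),rv=[2.48008353,-0.2044231,0.0860804],tv=[-0.55288164,0.09334162,1.24885139]),
'top':dict(f=498.3935420312325,c=(253.15289880950078,188.86037346609115),rv=[2.15325163,-2.09191182,0.22356257],tv=[-0.06965646,0.55728624,1.29881647])}
def proj(n,P):
    k=CAL[n]; K=np.array([[k['f'],0,k['c'][0]],[0,k['f'],k['c'][1]],[0,0,1]])
    return cv2.projectPoints(np.array(P,float).reshape(-1,3),np.array(k['rv']),np.array(k['tv']),K,None)[0].reshape(-1,2)
def plane(n,uv,z):
    k=CAL[n]; M=R.from_rotvec(k['rv']).as_matrix()
    d=M.T@np.array([(uv[0]-k['c'][0])/k['f'],(uv[1]-k['c'][1])/k['f'],1]); o=-M.T@np.array(k['tv'])
    return o+d*(z-o[2])/d[2]
def fit(obs,x0,yaw=True):
    # obs: (cam, uv, local xyz); x0=(x,y,yaw)
    def f(p):
        Rz=R.from_euler('z',p[2]).as_matrix()
        return np.concatenate([proj(c,Rz@np.array(l)+[p[0],p[1],0])[0]-uv for c,uv,l in obs])
    s=least_squares(f,x0,loss='soft_l1'); return s.x,s.fun.reshape(-1,2)
E
python3 - <<'E'
from h import *
np.set_printoptions(precision=4,suppress=True)
tc=lambda u,v,o,k:((u+.5)/k-.5+o[0],(v+.5)/k-.5+o[1])
T=lambda u,v:tc(u,v,(270,165),8); S=lambda u,v:tc(u,v,(240,240),8)
C=lambda u,v:tc(u,v,(135,150),6); SC=lambda u,v:tc(u,v,(210,90),4)
for z,l,cam,p in [(.044,'f1','top',T(475,88)),(.044,'f2','top',T(378,182)),(.044,'c1','top',T(648,278)),(.044,'c2','top',T(547,360)),
 (.044,'f1','side',S(300,62)),(.044,'f2','side',S(398,132)),(.044,'c2','side',S(150,240)),(.044,'c1','side',S(245,308))]: print(cam,l,plane(cam,p,z))
# flask local: x along toward cap
P=[plane('top',T(475,88),.044),plane('top',T(648,278),.044)]; m=(P[0]+P[1])/2;d=P[1]-P[0]
yaw=np.arctan2(d[1],d[0])
h=.022
# sign: f1 is +local y?
for s in (1,-1):
    obs=[('top',T(475,88),(0,s*h,.044)),('top',T(378,182),(0,-s*h,.044)),('top',T(648,278),(.09,s*h,.044)),('top',T(547,360),(.09,-s*h,.044))]
    obs+=[('side',S(300,62),(0,-s*h*-1,.044)),('side',S(398,132),(0,-s*h,.044))][:0]
    x,e=fit(obs,[P[0][0],P[0][1],yaw]); print(s,x[:2],np.degrees(x[2]),np.abs(e).max())
for s in (1,-1):
    obs=[('side',S(300,62),(0,-s*h,.044)),('side',S(398,132),(0,s*h,.044)),('side',S(150,240),(.09,-s*h,.044)),('side',S(245,308),(.09,s*h,.044))]
    x,e=fit(obs,[P[0][0],P[0][1],yaw]); print('side',s,x[:2],np.degrees(x[2]),np.abs(e).max())
# carrier
for nm,u,v,z in [('right far',710,118,.055),('right near',710,290,.055),('left far in',265,122,.055)]: print(nm,plane('top',C(u,v),z))
obs=[('top',C(710,118),(.039,-.145,.055)),('top',C(710,288),(-.039,-.145,.055)),('top',C(413,128),(.035,-.011,.055)),('top',C(558,128),(.035,-.077,.055)),
('side',SC(270,412),(.039,-.145,.055))]
for zz in(.055,.061):
    o=[(a,b,(c[0],c[1],zz)) for a,b,c in obs]
    x,e=fit(o,[.55,.09,0]); print('carrier',x[:2],np.degrees(x[2]));print(e)
print('post from wing', plane('top',C(112,150),.179), 'bar tip',plane('top',(125,85),.141),plane('top',C(111,150),.179))
E
```

```text
top f1 [ 0.6053 -0.2619  0.044 ]
top f2 [ 0.5711 -0.2285  0.044 ]
top c1 [ 0.5404 -0.3211  0.044 ]
top c2 [ 0.5109 -0.2863  0.044 ]
side f1 [ 0.5781 -0.2296  0.044 ]
side f2 [ 0.6066 -0.2623  0.044 ]
side c2 [ 0.5138 -0.2888  0.044 ]
side c1 [ 0.5412 -0.3186  0.044 ]
1 [ 0.5905 -0.244 ] -137.32418363699847 1.5943425198069576
-1 [ 0.6023 -0.2827] -191.00995572369766 28.132735337166764
side 1 [ 0.5934 -0.2448] -138.20439742222092 0.8984137932015415
side -1 [ 0.5575 -0.2287] -87.08705159598227 27.26506203045568
right far [ 0.614  -0.0514  0.055 ]
right near [ 0.5342 -0.0536  0.055 ]
left far in [0.6058 0.1513 0.055 ]
carrier [0.5694 0.0933] 2.1142585028207805
[[-0.437   0.0752]
 [-0.1719 -0.2604]
 [ 0.0874  0.112 ]
 [ 0.0694 -0.0275]
 [-0.022   0.7519]]
carrier [0.5683 0.0927] 2.03544882859904
[[-0.185   0.0339]
 [ 0.0445 -0.1741]
 [ 0.1173  0.0124]
 [ 0.2077 -0.0952]
 [-0.2984 -0.1848]]
post from wing [0.5628 0.1955 0.179 ] bar tip [0.8116 0.2936 0.141 ] [0.5628 0.1959 0.179 ]
```

Call:
move_arm --series '[[[4.4, -2.6, -1.2, 0, 0, 0, 1], [4.4, -2.6, -1.2, 0, 0, 0, 1], [4.4, -2.6, -1.2, 0, 0, 0, 1], [4.4, -2.6, -1.2, 0, 0, 0, 1], [4.4, -2.6, -1.2, 0, 0, 0, 1], [1.7, -4.2, 0, 0, 0, 0, 1], [1.7, -4.2, 0, 0, 0, 0, 1], [1.7, -4.2, 0, 0, 0, 0, 1], [1.7, -4.2, 0, 0, 0, 0, 1], [1.7, -4.2, 0, 0, 0, 0, 1]]]'

```text
time_s: 1.4
tcp_pos: [0.4263, 0.191, 0.2825]
ee_rot: [[-0.325, -0.946, -0.0], [-0.946, 0.325, 0.0], [-0.0, 0.0, -1.0]]
wrist_force: [-0.4, 0.6, 0.2]
gripper_width: 1.002
```

Run:
```python
from h import *
np.set_printoptions(precision=4,suppress=True)
s=r.sense(); print(s['time_s'],s['joints'],s['tcp_pos'],s['ee_rot'].tolist())
```

```text
1.4 [ 44.1297   3.9959 -14.6911  -0.0138 -71.3083  26.9217] [0.4263 0.191  0.2825] [[-0.32479242450176715, -0.9457853196225495, -0.00010085998131793832], [-0.9457853085703364, 0.3247923971349691, 0.00022103355899574822], [-0.00017629174013487954, 0.0001671819140756519, -0.9999999704857147]]
```

Call:
move_arm --series '[[[5.2, -2.1, -0.3, 0, 0, 0, 1], [5.2, -2.1, -0.3, 0, 0, 0, 1], [5.2, -2.1, -0.3, 0, 0, 0, 1], [5.2, -2.1, -0.3, 0, 0, 0, 1], [5.2, -2.1, -0.3, 0, 0, 0, 1], [5.2, -2.1, -0.3, 0, 0, 0, 1], [5.2, -2.1, -0.3, 0, 0, 0, 1], [0, 0, 0, 10, 0, 0, 1], [0, 0, 0, 10, 0, 0, 1], [0, 0, 0, 0, 0, -10, 1], [0, 0, 0, 0, 0, -10, 1]]]'

```text
time_s: 2.78
tcp_pos: [0.4451, -0.1998, 0.3033]
ee_rot: [[0.004, -0.946, 0.323], [-0.993, -0.042, -0.111], [0.119, -0.32, -0.94]]
wrist_force: [0.3, -0.7, -0.1]
gripper_width: 1.002
```

Run:
```python
from h import *
np.set_printoptions(precision=5,suppress=True)
s=r.sense(); print(s['time_s'],s['joints'].tolist(),s['tcp_pos'].tolist(),s['ee_rot'].tolist())
c=r.capture('wrist'); cv2.imwrite('pics/w1.png',c['color'])
```

```text
2.775 [-1.21992498373995, -5.255326028491004, -26.391479720474294, 7.812766126157083, -50.02208785431754, 88.56804549973046] [0.44512279142067096, -0.1997618633466661, 0.30328498337581317] [[0.004266352153092397, -0.9463111930641674, 0.3232289035974006], [-0.9929066199695783, -0.042415556896288044, -0.11107368974588587], [0.11882020981252882, -0.32046223867196844, -0.9397796078472105]]
```

```bash
cat > kin.py <<'E'
from h import *
import itertools
D=[([8.58625479e+01,2.20900328e+01,3.78441264e-01,-2.90516192e-02,-6.84108158e+01,-1.48180850e+01],[0.20279095,0.59053769,0.22145798],[[-3.25010549e-01,-9.45710185e-01,-6.24383733e-04],[-9.45707864e-01,3.25011136e-01,-2.09677992e-03],[2.18587779e-03,-9.09909866e-05,-9.99997607e-01]]),
([44.1297,3.9959,-14.6911,-0.0138,-71.3083,26.9217],[0.4263,0.191,0.2825],[[-0.32479242450176715, -0.9457853196225495, -0.00010085998131793832], [-0.9457853085703364, 0.3247923971349691, 0.00022103355899574822], [-0.00017629174013487954, 0.0001671819140756519, -0.9999999704857147]]),
([-1.21992498373995, -5.255326028491004, -26.391479720474294, 7.812766126157083, -50.02208785431754, 88.56804549973046], [0.44512279142067096, -0.1997618633466661, 0.30328498337581317], [[0.004266352153092397, -0.9463111930641674, 0.3232289035974006], [-0.9929066199695783, -0.042415556896288044, -0.11107368974588587], [0.11882020981252882, -0.32046223867196844, -0.9397796078472105]])]
E
python3 - <<'E'
from kin import *
np.set_printoptions(precision=5,suppress=True)
e=lambda a,q:R.from_euler(a,q,degrees=True).as_matrix()
for s4 in(1,-1):
  for s6 in(1,-1):
    T=[]
    for q,p,M in D:
        A=e('z',q[0])@e('y',q[1])@e('y',-q[2])@e('x',s4*q[3])@e('y',-q[4])@e('x',s6*q[5])
        T.append(A.T@np.array(M))
    print(s4,s6,np.abs(T[1]-T[0]).max(),np.abs(T[2]-T[0]).max()); print(T[2])
E
```

```text
1 1 1.302131397206878 1.8611721949968127
[[-0.20679 -0.01303  0.9783 ]
 [ 0.12418 -0.99217  0.01303]
 [ 0.97047  0.12418  0.20679]]
1 -1 0.000503911443400152 0.20654894692296444
[[-0.20679 -0.01303  0.9783 ]
 [-0.17251  0.98473 -0.02335]
 [-0.96306 -0.1736  -0.20588]]
-1 1 1.3018983525257304 1.8679339664563597
[[ 0.      -0.       1.     ]
 [-0.04996 -0.99875 -0.     ]
 [ 0.99875 -0.04996 -0.     ]]
-1 -1 8.870434594796021e-07 8.805236167678795e-10
[[ 0. -0.  1.]
 [-0.  1.  0.]
 [-1.  0.  0.]]
```

View pics/w1.png

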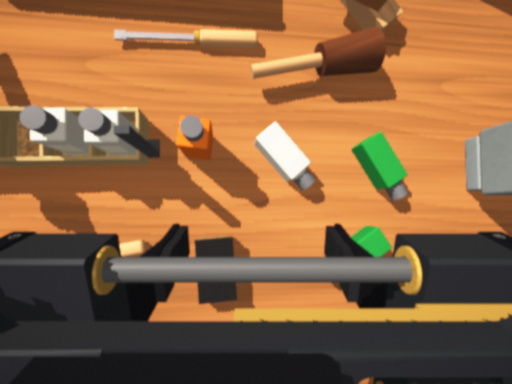

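The wrist view shows the white flask at (283,150) with its cap at (306,181), and nothing close on its cap side. The orientation model fits exactly, so I'll fit the link lengths and build an IK to check reach.

```bash
cat >> kin.py <<'E'
e=lambda a,q:R.from_euler(a,q,degrees=True).as_matrix()
TT=np.array([[0,0,1.],[0,1,0],[-1,0,0]])
def fk(q,P):
    a1,b,d1,L2,L4,a3,d6,w=P
    A3=e('y',q[1]-q[2]); A4=A3@e('x',-q[3]); A5=A4@e('y',-q[4])
    p=np.array([a1,b,d1])+e('y',q[1])@[0,0,L2]+A3@[L4,0,a3]+A4@[0,w,0]+A5@[d6,0,0]
    Z=e('z',q[0]); return Z@p, Z@A5@e('x',-q[5])@TT
def fitP(D):
    pri=np.array([0,-.16,.3,.4,.4,0,.3,0])
    wt=np.array([1,1,1,1,1,1,1,1.])*1e-4
    f=lambda P:np.concatenate([fk(q,P)[0]-p for q,p,M in D]+[wt*(P-pri)])
    s=least_squares(f,pri,xtol=1e-14,ftol=1e-14,gtol=1e-14); return s.x,f(s.x)
E
python3 - <<'E'
from kin import *
np.set_printoptions(precision=5,suppress=True)
P,f=fitP(D);print(P);print(f*1e3)
E
```

```text
[-0.00028 -0.00002  0.16121  0.5649   0.42229 -0.00048  0.30645 -0.15978]
[ 0.00146 -0.00012  0.00002 -0.00105  0.00112 -0.      -0.00002 -0.00007
 -0.00001 -0.00003  0.016   -0.01388  0.01649  0.00223 -0.00005  0.00064
 -0.01598]
```

```bash
cat >> kin.py <<'E'
P0=np.array([0,0,.16121,.5649,.42229,0,.30645,-.15978]); P0=fitP(D)[0]
LO=np.array([-179.83,-69.29,-61.27,-181.25,-171.15,-177.46]);HI=np.array([179.83,118.12,80.66,117.63,-9.14,177.46])
def ik(p,M,q0):
    def f(q):
        pp,MM=fk(q,P0); return np.concatenate([(pp-p)*10,R.from_matrix(MM@M.T).as_rotvec()])
    s=least_squares(f,np.clip(q0,LO+.01,HI-.01),bounds=(LO,HI),x_scale=30.); return s.x,np.abs(s.fun).max()
def tool(fwdh,a,flip=False):
    # jaw x horizontal; tool z leans a deg from down toward heading fwdh ; camera side upper
    h=np.radians(fwdh);a=np.radians(a);hd=np.array([np.cos(h),np.sin(h),0])
    z=np.sin(a)*hd-np.cos(a)*np.array([0,0,1]); w=np.cos(a)*hd+np.sin(a)*np.array([0,0,1])
    y=-w; x=np.cross(y,z); M=np.c_[x,y,z]
    return M@np.diag([-1,-1,1]) if flip else M
def rel(p,M,p2,M2):
    return (M.T@(p2-p))*100, np.degrees(R.from_matrix(M.T@M2).as_rotvec())
U=np.radians(-137.8); u=np.array([np.cos(U),np.sin(U),0]); FOOT=np.array([.592,-.2445,0])
E
python3 - <<'E'
from kin import *
np.set_printoptions(precision=1,suppress=True)
q0=D[2][0]
for flip in(0,1):
  for a in(30,45,55):
    q=np.array(q0)
    if flip: q[5]-=180
    M=tool(42.2,a,flip); g=FOOT+.064*u+[0,0,.027]; 
    seq=[('hov',g-.1*M[:,2]+.019*M[:,2],M),('grasp',g+.019*M[:,2],M)]
    z=np.array([0,0,1.])
    M=M; gl=g+[0,0,.1]; seq.append(('lift',gl+.019*M[:,2],M))
    for k in range(10,91,10):
        Mk=M@e('x',-k); seq.append((k,gl+.019*Mk[:,2],Mk))
    print('flip',flip,'a',a)
    for n,p,MM in seq:
        q,er=ik(p,MM,q); print(n,q,'%.4f'%er)
    for yw in (-90,-45,45,90,135,180):
        Y=e('z',yw); qq=q
        for k in np.linspace(0,1,6)[1:]:
            Yk=e('z',yw*k); qq,er=ik(np.array([.5,-.25,.065])+Yk@Mk[:,2]*.019,Yk@Mk,qq)
        print('yaw',yw,qq,'%.4f'%er)
E
```

```text
flip 0 a 30
hov [-30.7  26.3  -5.7 -31.3 -54.3 177.5] 0.0688
grasp [-25.6  33.4  -7.4 -33.4 -44.9 177.5] 0.0914
lift [-27.5  26.   -4.1 -33.8 -54.2 177.5] 0.0222
10 [-22.4  25.5  -5.9 -23.1 -52.1 167.9] 0.0000
20 [-17.2  25.8  -7.9 -11.  -51.7 155.8] 0.0000
30 [-12.8  26.9  -9.5  -0.  -53.6 145. ] 0.0000
40 [ -9.2  28.7 -10.4   9.3 -57.5 136. ] 0.0000
50 [ -6.2  31.2 -10.5  16.7 -62.8 128.9] 0.0000
60 [ -3.8  34.3 -10.1  22.7 -69.  123.4] 0.0000
70 [ -1.8  37.8  -9.5  27.5 -75.6 119.1] 0.0000
80 [ -0.3  41.6  -8.7  31.5 -82.3 115.8] 0.0000
90 [  0.8  45.6  -8.   34.9 -89.1 113.1] 0.0000
yaw -90 [ -22.5   54.6   22.3  -23.8 -113.3   66.8] 0.0000
yaw -45 [  -7.7   54.6   11.6    4.4 -106.8   93.7] 0.0000
yaw 45 [  1.9  35.6 -51.   83.3 -60.3  94. ] 0.0000
yaw 90 [-11.6  30.1 -58.5 117.6 -55.2 105.1] 0.3144
yaw 135 [-28.5  19.  -51.8 117.6  -9.1 170. ] 0.7165
yaw 180 [-26.5  18.7 -52.7 117.6  -9.1 177.5] 0.8924
flip 0 a 45
hov [-36.   28.7  -3.8 -37.8 -58.4 177.5] 0.2708
grasp [-29.1  34.5  -4.7 -40.2 -49.8 177.5] 0.2816
lift [-31.3  27.1  -2.2 -41.4 -58.1 177.5] 0.1921
10 [-28.7  26.3 
[... 3851 characters left out ...]
-0.3 -82.6 -90.3  45.2] 0.0000
40 [-54.7  49.7   0.3 -88.  -98.3  49.2] 0.0000
50 [ -55.3   54.7    1.1  -93.1 -106.4   52.2] 0.0000
60 [ -55.    59.6    2.2  -98.3 -114.7   54. ] 0.0000
70 [ -54.1   64.2    3.4 -103.9 -123.    54.8] 0.0000
80 [ -52.6   68.4    4.6 -110.2 -131.3   54.2] 0.0000
90 [ -50.7   72.     5.6 -117.7 -139.7   51.9] 0.0000
yaw -90 [ -43.5   85.5  -30.9 -177.8 -171.1   95.7] 0.0314
yaw -45 [ -49.6   81.9  -12.5 -128.2 -147.8   95.9] 0.0000
yaw 45 [ -43.6   78.8   20.3 -104.1 -153.4   27.8] 0.0000
yaw 90 [ -38.1   80.9   29.7 -116.5 -171.1  -18.8] 0.0282
yaw 135 [ -39.7   81.8   26.3 -122.  -171.1  -63.8] 0.3286
yaw 180 [ -44.4   85.7    1.7 -150.  -171.1 -147.4] 0.5246
```

Run:
```python
from h import *
np.set_printoptions(precision=3,suppress=True)
for n,uv,z in [('orange',(285,183),.118),('orange base c',(283,197),.0),('green1 a',(390,184),.044),('g1 L',(381,193),.044),('g1 capend',(412,206),.04),('g1 cap tip',(411,223),.015),('green2 c',(383,255),.044),('g2 left',(361,268),.02),('g2 R',(402,246),.044),('mallet head L',(357,130),.06),('mallet head R',(394,130),.06),('mallet handle',(317,147),.03),('block L',(283,245),.034),('block R',(303,245),.034),('block bl',(285,280),.034),('gougeb',(248,250),.02),('can',(121,242),.12),('tin',(95,189),.028),('gouge a blade',(237,128),0),('gouge a h',(318,126),.02)]:
    print(n,plane('top',uv,z)[:2])
```

```text
orange [ 0.565 -0.135]
orange base c [ 0.549 -0.139]
green1 a [ 0.587 -0.431]
g1 L [ 0.561 -0.405]
g1 capend [ 0.528 -0.491]
g1 cap tip [ 0.484 -0.495]
green2 c [ 0.391 -0.407]
g2 left [ 0.356 -0.352]
g2 R [ 0.417 -0.459]
mallet head L [ 0.734 -0.338]
mallet head R [ 0.737 -0.441]
mallet handle [ 0.69  -0.231]
block L [ 0.411 -0.139]
block R [ 0.413 -0.193]
block bl [ 0.318 -0.145]
gougeb [ 0.396 -0.044]
can [0.399 0.277]
tin [0.551 0.383]
gouge a blade [ 0.749 -0.002]
gouge a h [ 0.756 -0.235]
```

```bash
cat > plan.py <<'E'
from kin import *
from scipy.spatial.transform import Slerp
import json
np.set_printoptions(precision=1,suppress=True)
def rows(p,M,wps,grip,q,dec=1):
    """wps: list of (p2,M2,n). rounded rows, tracking the rounding; prints and checks joints"""
    out=[];q=np.array(q,float)
    for p2,M2,n in wps:
        sl=Slerp([0,1],R.from_matrix([M,M2])); ps,Ms=p,M
        for k in range(1,n+1):
            tp=ps+(p2-ps)*k/n; tM=sl([k/n]).as_matrix()[0]
            t,w=rel(p,M,tp,tM); t=np.round(t,dec); w=np.round(w,dec)
            out.append([float(x) for x in t]+[float(x) for x in w]+[grip])
            p=p+M@t/100; M=M@R.from_rotvec(np.radians(w)).as_matrix()
            q2,er=ik(p,M,q); dq=np.abs(q2-q).max()*8
            if er>1e-3 or dq>110: print('WARN row',len(out),'err %.4f rate %.0f'%(er,dq))
            if np.linalg.norm(t)>6.2 or np.linalg.norm(w)>10.6: print('WARN big',len(out),np.linalg.norm(t),np.linalg.norm(w))
            q=q2
    for i in range(0,len(out),12): print(json.dumps([[[0 if x==0 else x for x in o] for o in out[i:i+12]]]))
    print('end',np.round(p,4),M[:,2].round(3),'q',q)
    return p,M,q
def now():
    s=r.sense(); return s['tcp_pos'],s['ee_rot'],s['joints']
A=25
MG=tool(42.2,A,True); G=FOOT+.066*u+[0,0,.027]; PG=G+.019*MG[:,2]
E
python3 - <<'E'
from plan import *
p,M,q=now()
rows(p,M,[(np.array([.47,-.24,.28]),tool(-50,0),6),(PG+[0,0,.0]-.09*MG[:,2]+[0,0,.03],MG,10)],1,q)
print(PG)
E
```

```text
[[[0.6, -0.2, 0.6, -3.4, 0.3, 8.5, 1], [0.6, -0.4, 0.5, -3.5, 0.3, 8.5, 1], [0.5, -0.5, 0.6, -3.4, 0.3, 8.5, 1], [0.4, -0.5, 0.5, -3.4, 0.4, 8.5, 1], [0.4, -0.7, 0.5, -3.4, 0.3, 8.5, 1], [0.2, -0.7, 0.4, -3.5, 0.3, 8.6, 1], [0.1, -0.9, 1.6, -2.0, -1.9, 8.6, 1], [-0.1, -0.9, 1.5, -2.0, -1.9, 8.6, 1], [-0.1, -0.9, 1.6, -2.0, -1.9, 8.7, 1], [-0.2, -1.0, 1.5, -2.0, -2.0, 8.6, 1], [-0.3, -1.0, 1.4, -1.9, -1.9, 8.6, 1], [-0.4, -1.0, 1.5, -2.0, -1.9, 8.6, 1]]]
[[[-0.5, -1.0, 1.4, -2.0, -1.9, 8.7, 1], [-0.6, -0.9, 1.4, -2.0, -1.9, 8.6, 1], [-0.7, -0.9, 1.4, -2.0, -1.9, 8.6, 1], [-0.8, -0.8, 1.4, -2.0, -1.9, 8.6, 1]]]
end [ 0.5 -0.3  0.1] [ 0.3  0.3 -0.9] q [-29.1  24.6  -4.9 -29.  -55.7  -3.1]
[ 0.5 -0.3  0. ]
```

Call:
move_arm --series '[[[0.6, -0.2, 0.6, -3.4, 0.3, 8.5, 1], [0.6, -0.4, 0.5, -3.5, 0.3, 8.5, 1], [0.5, -0.5, 0.6, -3.4, 0.3, 8.5, 1], [0.4, -0.5, 0.5, -3.4, 0.4, 8.5, 1], [0.4, -0.7, 0.5, -3.4, 0.3, 8.5, 1], [0.2, -0.7, 0.4, -3.5, 0.3, 8.6, 1], [0.1, -0.9, 1.6, -2.0, -1.9, 8.6, 1], [-0.1, -0.9, 1.5, -2.0, -1.9, 8.6, 1], [-0.1, -0.9, 1.6, -2.0, -1.9, 8.7, 1], [-0.2, -1.0, 1.5, -2.0, -2.0, 8.6, 1], [-0.3, -1.0, 1.4, -1.9, -1.9, 8.6, 1], [-0.4, -1.0, 1.5, -2.0, -1.9, 8.6, 1]]]'

```text
time_s: 4.32
tcp_pos: [0.5008, -0.2818, 0.1836]
ee_rot: [[-0.968, 0.207, 0.142], [0.236, 0.941, 0.241], [-0.084, 0.267, -0.96]]
wrist_force: [-0.7, 0.2, 0.6]
gripper_width: 1.001
```

Call:
move_arm --series '[[[-0.5, -1.0, 1.4, -2.0, -1.9, 8.7, 1], [-0.6, -0.9, 1.4, -2.0, -1.9, 8.6, 1], [-0.7, -0.9, 1.4, -2.0, -1.9, 8.6, 1], [-0.8, -0.8, 1.4, -2.0, -1.9, 8.6, 1], [0, 0, 0, 0, 0, 0, 1]]]'

```text
time_s: 4.95
tcp_pos: [0.5195, -0.3092, 0.1197]
ee_rot: [[-0.665, 0.678, 0.313], [0.747, 0.6, 0.286], [0.006, 0.424, -0.906]]
wrist_force: [0.4, -0.2, 0.0]
gripper_width: 1.002
```

Run:
```python
from plan import *
p,M,q=now()
c=r.capture('wrist'); cv2.imwrite('pics/w2.png',c['color']);c=r.capture('side'); cv2.imwrite('pics/s2.png',cv2.resize(c['color'][180:340,170:360],None,fx=4,fy=4))
print(r.sense()['time_s'],p.round(4).tolist(),q,rel(p,M,PG,MG))
# fingertips & grasp projection in side/wrist
```

```text
5.05 [0.5195, -0.3092, 0.1197] [-29.2  24.7  -5.1 -29.2 -55.6  -3.4] (array([-0.1, -1.1, 11.6]), array([ 0.1, -0.1, -0.6]))
```

View pics/w2.png

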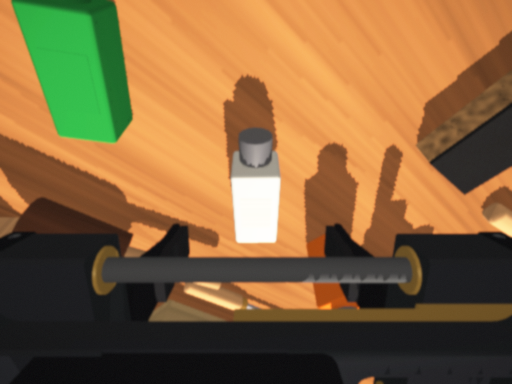

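View pics/s2.png

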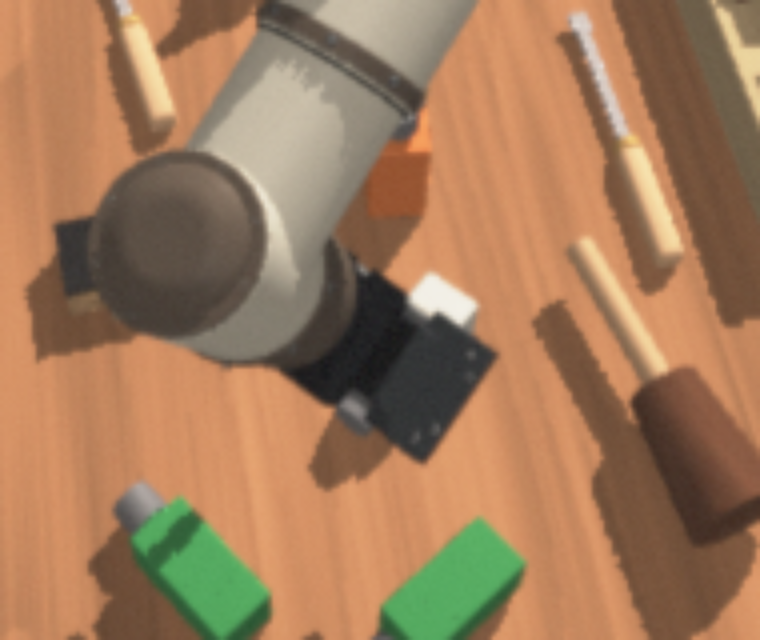

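The wrist view shows the flask centred at column 257, square to the jaws, with its foot edge at row 242 and its shoulder at row 178. I'll check the along-axis position from this view.

```bash
cat >> plan.py <<'E'
TC=np.array([[9.99999500e-01,-9.81022126e-04,-1.92730032e-04,1.38408286e-04],[9.95896279e-04,9.60472974e-01,2.78371468e-01,-7.55583369e-02],[-8.79765819e-05,-2.78371521e-01,9.60473471e-01,-1.62309345e-01],[0,0,0,1]])
def wplane(uv,z,p,M):
    d=np.array([(uv[0]-256.4927)/276.4668,(uv[1]-194.9706)/276.4668,1])
    o=p+M@TC[:3,3]; d=M@TC[:3,:3]@d; return o+d*(z-o[2])/d[2]
E
python3 - <<'E'
from plan import *
p,M,q=now()
for uv in [(236,242),(277,242),(232,178),(279,178)]:
    X=wplane(uv,.044,p,M)-FOOT; print((1e3*X).round(1), 'along',1e3*X@u,'lat',1e3*X@np.array([-u[1],u[0],0]))
rows(p,M,[(PG-.03*MG[:,2],MG,4),(PG,MG,4)],1,q)
E
```

```text
[ 18.1 -14.8  44. ] along -3.4893977554832505 lat 23.093619403284567
[-11.6  18.6  44. ] along -3.9377054385632024 lat -21.591239849580383
[-48.1 -72.8  44. ] along 84.57344001695995 lat 21.632033726018502
[-75.6 -42.   44. ] along 84.19564132458822 lat -19.709039331399104
[[[0, -0.3, 2.2, 0, 0, -0.1, 1], [0, -0.3, 2.2, 0.1, 0, -0.1, 1], [0, -0.4, 2.2, 0, 0.1, -0.1, 1], [0, -0.3, 2.2, 0, 0, -0.1, 1], [0, 0, 0.7, 0, 0, 0, 1], [0, 0, 0.8, 0, 0, 0, 1], [0, 0, 0.7, 0, 0, 0, 1], [0, 0, 0.8, 0, 0, 0, 1]]]
end [ 0.5 -0.3  0. ] [ 0.3  0.3 -0.9] q [-26.2  33.5  -7.6 -34.1 -44.6   2.2]
```

Call:
move_arm --series '[[[0, -0.3, 2.2, 0, 0, -0.1, 1], [0, -0.3, 2.2, 0.1, 0, -0.1, 1], [0, -0.4, 2.2, 0, 0.1, -0.1, 1], [0, -0.3, 2.2, 0, 0, -0.1, 1], [0, 0, 0.7, 0, 0, 0, 1], [0, 0, 0.8, 0, 0, 0, 1], [0, 0, 0.7, 0, 0, 0, 1], [0, 0, 0.8, 0, 0, 0, 1]]]'

```text
time_s: 6.05
tcp_pos: [0.5496, -0.2836, 0.0093]
ee_rot: [[-0.671, 0.671, 0.315], [0.742, 0.608, 0.284], [-0.001, 0.424, -0.906]]
wrist_force: [0.0, 0.9, 0.3]
gripper_width: 1.003
```

Call:
move_arm --series '[[[0, 0, 0, 0, 0, 0, -1], [0, 0, 0, 0, 0, 0, -1], [0, 0, 0, 0, 0, 0, -1], [0, 0, 0, 0, 0, 0, -1], [0, 0, 0, 0, 0, 0, -1], [0, 0, 0, 0, 0, 0, -1]]]'

```text
time_s: 6.8
tcp_pos: [0.5492, -0.2836, 0.0093]
ee_rot: [[-0.671, 0.672, 0.314], [0.741, 0.608, 0.284], [0.0, 0.424, -0.906]]
wrist_force: [-0.8, 0.5, 0.6]
gripper_width: 0.504
```

Run:
```python
from plan import *
p,M,q=now();s=r.sense()
print(s['gripper_width'],s['wrist_force'],p.round(4).tolist())
c=r.capture('wrist'); cv2.imwrite('pics/w3.png',c['color'])
```

```text
0.5039228116794808 [-0.8  0.5  0.6] [0.5492, -0.2836, 0.0093]
```

View pics/w3.png

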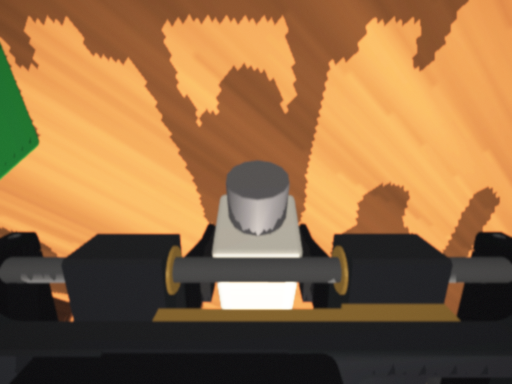

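```bash
cat >> plan.py <<'E'
PGm=np.array([.5492,-.2836,.0093]); MGm=tool(42.2,25,True)
FT=MGm.T@(FOOT-.002*u+[0,0,.022]-PGm)   # foot centre in tool frame
UT=MGm.T@u                              # flask axis in tool frame
MF=e('z',-45)@MGm@e('x',90)
def tcp_for_foot(f,M): return np.array(f)-M@FT
E
python3 - <<'E'
from plan import *
p,M,q=now(); print(FT*1e3,MF@UT,MF[:,2])
p1,M1,q1=rows(p,M,[(p+[0,0,.08],M,5),(tcp_for_foot([.50,-.28,.05],MF),MF,16)],-1,q)
print(tcp_for_foot([.50,-.28,.005],MF).tolist())
for t in np.linspace(0,1,1): pass
E
```

```text
[ 0.2 59.7 13.8] [-0.  0.  1.] [-0.9  0.  -0.4]
[[[0, 0.7, -1.4, 0, 0, 0, -1], [0, 0.7, -1.5, 0, 0, 0, -1], [0, 0.6, -1.4, 0, 0, 0, -1], [0, 0.7, -1.5, 0, 0, 0, -1], [0, 0.7, -1.4, 0, 0, 0, -1], [0.3, -0.2, -0.2, 5.3, 1.1, 2.9, -1], [0.3, -0.2, -0.2, 5.3, 1.0, 2.9, -1], [0.2, -0.3, -0.2, 5.3, 1.1, 3.0, -1], [0.3, -0.3, -0.2, 5.3, 1.0, 2.9, -1], [0.2, -0.3, -0.1, 5.4, 1.1, 2.9, -1], [0.2, -0.3, -0.1, 5.3, 1.1, 2.9, -1], [0.2, -0.4, 0, 5.3, 1.0, 2.9, -1]]]
[[[0.2, -0.3, -0.1, 5.3, 1.1, 3.0, -1], [0.2, -0.4, 0.1, 5.3, 1.0, 2.9, -1], [0.2, -0.4, 0, 5.3, 1.1, 2.9, -1], [0.1, -0.3, 0.1, 5.3, 1.1, 2.9, -1], [0.1, -0.4, 0.2, 5.4, 1.0, 2.9, -1], [0.1, -0.4, 0.1, 5.3, 1.1, 3.0, -1], [0.1, -0.3, 0.2, 5.3, 1.0, 2.9, -1], [0, -0.4, 0.3, 5.3, 1.1, 2.9, -1], [0, -0.3, 0.2, 5.3, 1.1, 2.9, -1]]]
end [ 0.5 -0.3  0.1] [-0.9  0.  -0.4] q [  -9.8   54.7   16.3    7.1 -116.3  -83.9]
[0.48730461937212227, -0.27959516875774537, 0.06497071176360175]
```

Call:
move_arm --series '[[[0, 0.7, -1.4, 0, 0, 0, -1], [0, 0.7, -1.5, 0, 0, 0, -1], [0, 0.6, -1.4, 0, 0, 0, -1], [0, 0.7, -1.5, 0, 0, 0, -1], [0, 0.7, -1.4, 0, 0, 0, -1], [0.3, -0.2, -0.2, 5.3, 1.1, 2.9, -1], [0.3, -0.2, -0.2, 5.3, 1.0, 2.9, -1], [0.2, -0.3, -0.2, 5.3, 1.1, 3.0, -1], [0.3, -0.3, -0.2, 5.3, 1.0, 2.9, -1], [0.2, -0.3, -0.1, 5.4, 1.1, 2.9, -1], [0.2, -0.3, -0.1, 5.3, 1.1, 2.9, -1], [0.2, -0.4, 0, 5.3, 1.0, 2.9, -1]]]'

```text
time_s: 8.35
tcp_pos: [0.5224, -0.282, 0.0985]
ee_rot: [[-0.382, 0.879, -0.287], [0.91, 0.411, 0.048], [0.16, -0.243, -0.957]]
wrist_force: [-0.7, -0.6, -2.9]
gripper_width: 0.504
```

Call:
move_arm --series '[[[0.2, -0.3, -0.1, 5.3, 1.1, 3.0, -1], [0.2, -0.4, 0.1, 5.3, 1.0, 2.9, -1], [0.2, -0.4, 0, 5.3, 1.1, 2.9, -1], [0.1, -0.3, 0.1, 5.3, 1.1, 2.9, -1], [0.1, -0.4, 0.2, 5.4, 1.0, 2.9, -1], [0.1, -0.4, 0.1, 5.3, 1.1, 3.0, -1], [0.1, -0.3, 0.2, 5.3, 1.0, 2.9, -1], [0, -0.4, 0.3, 5.3, 1.1, 2.9, -1], [0, -0.3, 0.2, 5.3, 1.1, 2.9, -1], [0, 0, 0, 0, 0, 0, -1]]]'

```text
time_s: 9.6
tcp_pos: [0.4877, -0.2797, 0.1081]
ee_rot: [[0.05, 0.423, -0.905], [0.999, -0.02, 0.046], [0.002, -0.906, -0.423]]
wrist_force: [-0.6, 0.2, -3.2]
gripper_width: 0.506
```

Run:
```python
from plan import *
p,M,q=now();s=r.sense()
print(s['time_s'],s['gripper_width'],s['wrist_force'],(1e3*p),M@UT, p+M@FT)
c=r.capture('side'); cv2.imwrite('pics/s4.png',cv2.resize(c['color'][150:340,170:380],None,fx=3.5,fy=3.1));
c=r.capture('wrist'); cv2.imwrite('pics/w4.png',c['color'])
print(proj('side',[p+M@FT,p+M@FT+M@UT*.118]))
rows(p,M,[(tcp_for_foot([.50,-.28,.004],MF),MF,8)],-1,q)
```

```text
9.6 0.5057505149280397 [-0.6  0.2 -3.2] [ 487.7 -279.7  108.1] [-0. -0.  1.] [ 0.5 -0.3  0. ]
[[253.  266.7]
 [253.1 245.6]]
[[[0, 0.5, 0.2, 0, 0, 0, -1], [0, 0.5, 0.3, 0, 0, 0, -1], [0, 0.5, 0.2, 0, 0, 0, -1], [0, 0.5, 0.3, 0, -0.1, 0, -1], [0, 0.5, 0.2, 0, 0, 0, -1], [0, 0.5, 0.2, 0, 0, 0, -1], [0, 0.5, 0.3, 0, 0, 0.1, -1], [0, 0.5, 0.2, 0, 0, 0, -1]]]
end [ 0.5 -0.3  0.1] [-0.9  0.  -0.4] q [  -9.8   57.8   15.7    6.9 -112.6  -84.4]
```

View pics/s4.png

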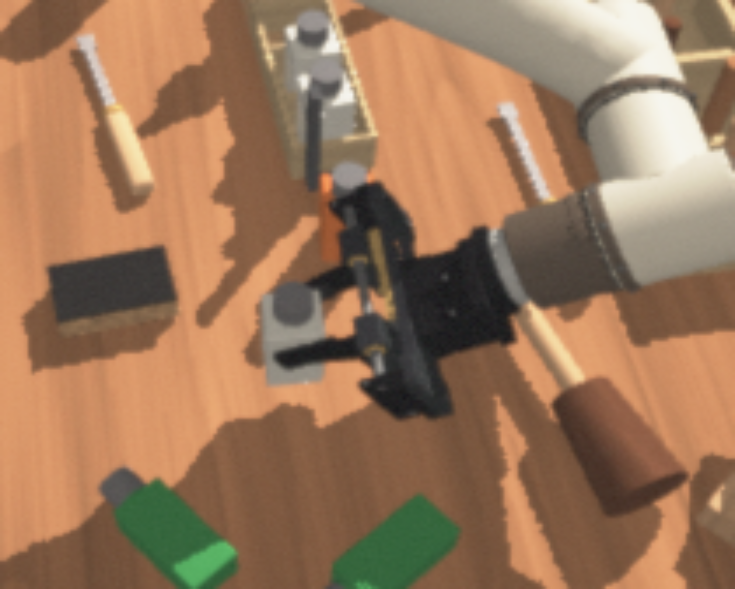

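View pics/w4.png

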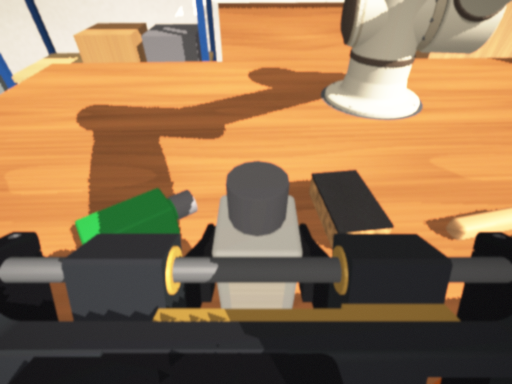

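The flask is held upright at (293,335) in the crop, clear of the orange bottle. I'll lower it.

Call:
move_arm --series '[[[0, 0.5, 0.2, 0, 0, 0, -1], [0, 0.5, 0.3, 0, 0, 0, -1], [0, 0.5, 0.2, 0, 0, 0, -1], [0, 0.5, 0.3, 0, -0.1, 0, -1], [0, 0.5, 0.2, 0, 0, 0, -1], [0, 0.5, 0.2, 0, 0, 0, -1], [0, 0.5, 0.3, 0, 0, 0.1, -1], [0, 0.5, 0.2, 0, 0, 0, -1], [0, 0.05, 0.02, 0, 0, 0, -1]]]'

```text
time_s: 10.82
tcp_pos: [0.487, -0.2798, 0.0651]
ee_rot: [[0.049, 0.421, -0.906], [0.999, -0.022, 0.044], [-0.001, -0.907, -0.422]]
wrist_force: [-0.0, -0.1, -3.3]
gripper_width: 0.504
```

Call:
move_arm --series '[[[0, 0.1, 0.05, 0, 0, 0, -1], [0, 0, 0, 0, 0, 0, -1]]]'

```text
time_s: 11.08
tcp_pos: [0.4872, -0.2798, 0.0646]
ee_rot: [[0.049, 0.422, -0.905], [0.999, -0.022, 0.043], [-0.002, -0.906, -0.423]]
wrist_force: [0.4, 1.0, -3.4]
gripper_width: 0.504
```

Call:
move_arm --series '[[[0, 0.2, 0.1, 0, 0, 0, -1], [0, 0, 0, 0, 0, 0, -1]]]'

```text
time_s: 11.32
tcp_pos: [0.487, -0.2798, 0.0621]
ee_rot: [[0.049, 0.422, -0.905], [0.999, -0.022, 0.044], [-0.001, -0.906, -0.422]]
wrist_force: [0.3, -0.2, -3.7]
gripper_width: 0.502
```

Call:
move_arm --series '[[[0, 0.1, 0.05, 0, 0, 0, -1], [0, 0, 0, 0, 0, 0, -1]]]'

```text
time_s: 11.58
tcp_pos: [0.487, -0.2798, 0.061]
ee_rot: [[0.049, 0.422, -0.905], [0.999, -0.022, 0.043], [-0.002, -0.906, -0.422]]
wrist_force: [0.0, 1.0, -3.0]
gripper_width: 0.504
```

Call:
move_arm --series '[[[0, 0.1, 0.05, 0, 0, 0, -1], [0, 0, 0, 0, 0, 0, -1]]]'

```text
time_s: 11.82
tcp_pos: [0.487, -0.2798, 0.0599]
ee_rot: [[0.049, 0.422, -0.905], [0.999, -0.022, 0.044], [-0.002, -0.906, -0.422]]
wrist_force: [-0.4, 0.6, -2.3]
gripper_width: 0.506
```

Call:
move_arm --series '[[[0, 0.1, 0.05, 0, 0, 0, -1], [0, 0, 0, 0, 0, 0, -1]]]'

```text
time_s: 12.08
tcp_pos: [0.487, -0.2798, 0.0588]
ee_rot: [[0.049, 0.422, -0.905], [0.999, -0.022, 0.043], [-0.002, -0.906, -0.422]]
wrist_force: [0.6, 0.1, -3.2]
gripper_width: 0.505
```

Call:
move_arm --series '[[[0, 0.1, 0.05, 0, 0, 0, -1], [0, 0, 0, 0, 0, 0, -1]]]'

```text
time_s: 12.32
tcp_pos: [0.487, -0.2798, 0.0587]
ee_rot: [[0.048, 0.421, -0.906], [0.999, -0.022, 0.043], [-0.002, -0.907, -0.422]]
wrist_force: [-0.6, 0.4, 0.8]
gripper_width: 0.503
```

Call:
move_arm --series '[[[0, 0.1, 0.05, 0, 0, 0, -1], [0, 0, 0, 0, 0, 0, -1]]]'

```text
time_s: 12.58
tcp_pos: [0.487, -0.2799, 0.0587]
ee_rot: [[0.048, 0.42, -0.906], [0.999, -0.022, 0.043], [-0.002, -0.907, -0.421]]
wrist_force: [0.6, 1.5, 4.8]
gripper_width: 0.502
```

Call:
move_arm --series '[[[0, -0.1, -0.05, 0, 0, 0, -1], [0, 0, 0, 0, 0, 0, 0.2], [0, 0, 0, 0, 0, 0, 0.6], [0, 0, 0, 0, 0, 0, 1], [0, 0, 0, 0, 0, 0, 1], [0, 0, 0, 0, 0, 0, 1]]]'

```text
time_s: 13.32
tcp_pos: [0.487, -0.2798, 0.0576]
ee_rot: [[0.049, 0.422, -0.905], [0.999, -0.022, 0.043], [-0.002, -0.906, -0.423]]
wrist_force: [-0.4, -0.8, 1.0]
gripper_width: 0.949
```

Run:
```python
from plan import *
p,M,q=now();s=r.sense()
print(s['time_s'],s['gripper_width'],s['wrist_force'],(1e3*p),q)
c=r.capture('wrist'); cv2.imwrite('pics/w5.png',c['color'])
# retreat back along -z, then up + vertical with fwd -92 (jaw along x)
MV=tool(-93,0)
p1,M1,q1=rows(p,M,[(p-.09*M[:,2],M,5),(np.array([.50,-.28,.24]),MV,14)],1,q)
```

```text
13.325 0.9485929111613469 [-0.4 -0.8  1. ] [ 487.  -279.8   57.6] [  -9.8   58.2   15.5    6.9 -112.1  -84.5]
[[[0, 0, -1.8, 0, 0, 0, 1], [0, 0, -1.8, 0, 0, 0, 1], [0, 0, -1.8, 0, 0, 0, 1], [0, 0, -1.8, 0, 0, 0, 1], [0, 0, -1.8, 0, 0, 0, 1], [0, -1.1, 0, -3.6, -3.6, -5.7, 1], [0.1, -1.2, -0.1, -3.6, -3.6, -5.6, 1], [0.2, -1.1, -0.1, -3.7, -3.6, -5.7, 1], [0.3, -1.1, -0.2, -3.6, -3.6, -5.6, 1], [0.4, -1.0, -0.4, -3.6, -3.6, -5.7, 1], [0.5, -0.9, -0.4, -3.6, -3.6, -5.6, 1], [0.5, -0.9, -0.5, -3.6, -3.6, -5.7, 1]]]
[[[0.6, -0.8, -0.6, -3.7, -3.6, -5.7, 1], [0.6, -0.7, -0.6, -3.6, -3.6, -5.6, 1], [0.7, -0.5, -0.8, -3.6, -3.6, -5.7, 1], [0.6, -0.5, -0.8, -3.6, -3.6, -5.6, 1], [0.6, -0.4, -0.9, -3.6, -3.6, -5.7, 1], [0.6, -0.2, -1.0, -3.7, -3.6, -5.6, 1], [0.6, -0.1, -1.0, -3.6, -3.6, -5.7, 1]]]
end [ 0.5 -0.3  0.2] [ 0.  0. -1.] q [-13.1  16.2  -5.5  -0.  -68.3  10.1]
```

View pics/w5.png

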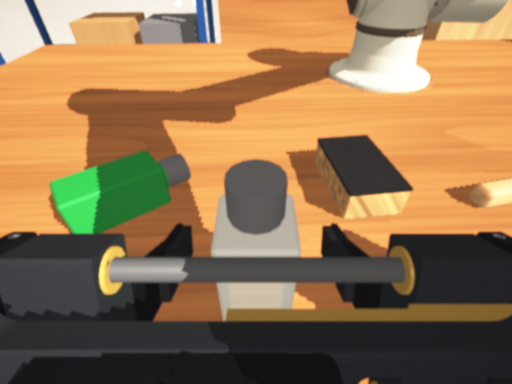

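Call:
move_arm --series '[[[0, 0, -1.8, 0, 0, 0, 1], [0, 0, -1.8, 0, 0, 0, 1], [0, 0, -1.8, 0, 0, 0, 1], [0, 0, -1.8, 0, 0, 0, 1], [0, 0, -1.8, 0, 0, 0, 1], [0, -1.1, 0, -3.6, -3.6, -5.7, 1], [0.1, -1.2, -0.1, -3.6, -3.6, -5.6, 1], [0.2, -1.1, -0.1, -3.7, -3.6, -5.7, 1], [0.3, -1.1, -0.2, -3.6, -3.6, -5.6, 1], [0.4, -1.0, -0.4, -3.6, -3.6, -5.7, 1], [0.5, -0.9, -0.4, -3.6, -3.6, -5.6, 1], [0.5, -0.9, -0.5, -3.6, -3.6, -5.7, 1]]]'

```text
time_s: 14.88
tcp_pos: [0.5344, -0.2819, 0.1685]
ee_rot: [[-0.655, 0.539, -0.53], [0.718, 0.663, -0.214], [0.236, -0.521, -0.82]]
wrist_force: [0.2, -0.5, 0.3]
gripper_width: 1.001
```

Call:
move_arm --series '[[[0.6, -0.8, -0.6, -3.7, -3.6, -5.7, 1], [0.6, -0.7, -0.6, -3.6, -3.6, -5.6, 1], [0.7, -0.5, -0.8, -3.6, -3.6, -5.7, 1], [0.6, -0.5, -0.8, -3.6, -3.6, -5.6, 1], [0.6, -0.4, -0.9, -3.6, -3.6, -5.7, 1], [0.6, -0.2, -1.0, -3.7, -3.6, -5.6, 1], [0.6, -0.1, -1.0, -3.6, -3.6, -5.7, 1], [0, 0, 0, 0, 0, 0, 1]]]'

```text
time_s: 15.88
tcp_pos: [0.4991, -0.2808, 0.2426]
ee_rot: [[-0.998, 0.055, 0.004], [0.055, 0.998, -0.001], [-0.004, -0.001, -1.0]]
wrist_force: [0.9, -0.9, 0.6]
gripper_width: 1.002
```

Run:
```python
from plan import *
p,M,q=now();s=r.sense()
print(s['time_s'],s['gripper_width'],s['wrist_force'],(1e3*p),q,M[:,0].round(3),M[:,2].round(3))
c=r.capture('wrist'); cv2.imwrite('pics/w6.png',c['color'])
c=r.capture('side'); cv2.imwrite('pics/s6.png',c['color'])
c=r.capture('top'); cv2.imwrite('pics/t6.png',c['color'])
im=[cv2.imread(f'pics/{n}6.png') for n in 'st']
cv2.imwrite('pics/st6.png',np.hstack([cv2.resize(im[0][200:320,190:310],None,fx=3.3,fy=3.3),cv2.resize(im[1][150:270,280:400],None,fx=3.3,fy=3.3)]))
```

```text
15.875 1.0021400720714124 [ 0.9 -0.9  0.6] [ 499.1 -280.8  242.6] [-13.2  16.   -5.4   0.  -68.3  10. ] [-1.   0.1 -0. ] [ 0. -0. -1.]
```

View pics/w6.png

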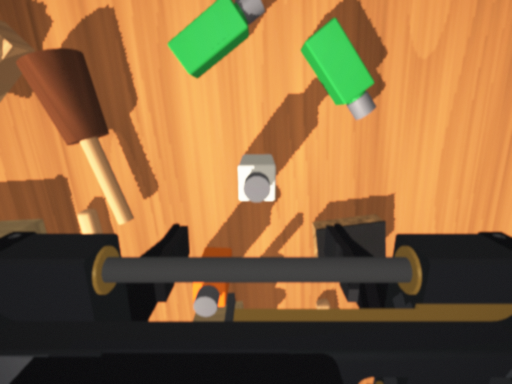

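View pics/st6.png

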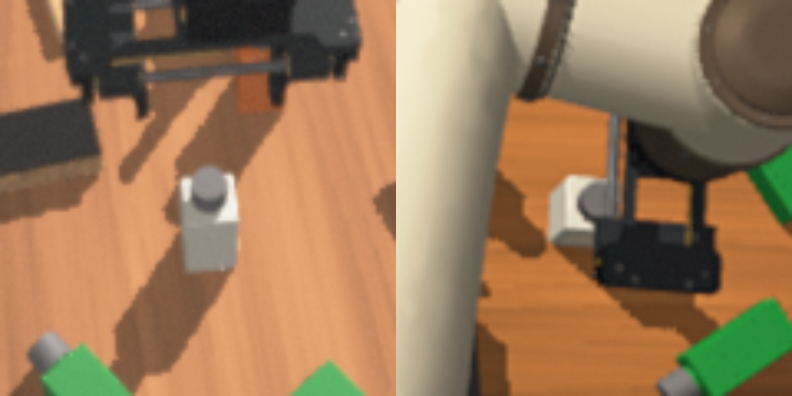

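The flask stands free and upright, with its cap at (257,187) in the wrist view and (208,178) in the side crop. I'll locate it for the second grasp.

Run:
```python
from plan import *
p,M,q=now()
np.set_printoptions(precision=4,suppress=True)
print('cap w',wplane((257,186),.118,p,M))
for uv in [(238,202),(275,202),(239,156),(274,156)]: print(wplane(uv,.09 if uv[1]>180 else .09,p,M))
print('cap s',plane('side',(190+208/3.3,200+177/3.3),.118), proj('side',[[.5,-.28,.118]]))
```

```text
cap w [ 0.4985 -0.2827  0.118 ]
[ 0.5223 -0.2573  0.09  ]
[ 0.4785 -0.2549  0.09  ]
[ 0.5172 -0.3116  0.09  ]
[ 0.4777 -0.3095  0.09  ]
cap s [ 0.5008 -0.2772  0.118 ] [[252.9055 254.638 ]]
```

Run:
```python
from plan import *
p,M,q=now()
MV=tool(-93,0)
rows(p,M,[(np.array([.4997,-.280,.14]),MV,3),(np.array([.4997,-.280,.058]),MV,5)],1,q)
```

```text
[[[0, 0, 3.3, 0, 0, 0, 1], [0, 0, 3.4, 0, -0.1, 0, 1], [0, 0, 3.3, 0, 0, 0, 1], [0, 0, 1.6, 0, 0, 0, 1], [0, 0, 1.7, 0, 0, 0, 1], [0, 0, 1.6, 0, 0, 0, 1], [0, 0, 1.7, 0, 0, 0, 1], [0, 0, 1.6, 0, 0, 0, 1]]]
end [ 0.5 -0.3  0.1] [ 0. -0. -1.] q [-13.   26.7 -18.8   0.  -44.5  10. ]
```

Call:
move_arm --series '[[[0, 0, 3.3, 0, 0, 0, 1], [0, 0, 3.4, 0, -0.1, 0, 1], [0, 0, 3.3, 0, 0, 0, 1], [0, 0, 1.6, 0, 0, 0, 1], [0, 0, 1.7, 0, 0, 0, 1], [0, 0, 1.6, 0, 0, 0, 1], [0, 0, 1.7, 0, 0, 0, 1], [0, 0, 1.6, 0, 0, 0, 1], [0, 0, 0, 0, 0, 0, 1]]]'

```text
time_s: 17.15
tcp_pos: [0.499, -0.2796, 0.0571]
ee_rot: [[-0.999, 0.052, -0.001], [0.052, 0.999, 0.001], [0.001, 0.001, -1.0]]
wrist_force: [-0.1, -0.3, 0.4]
gripper_width: 1.003
```

Call:
move_arm --series '[[[0, 0, 0, 0, 0, 0, 0.3], [0, 0, 0, 0, 0, 0, -1], [0, 0, 0, 0, 0, 0, -1], [0, 0, 0, 0, 0, 0, -1], [0, 0, 0, 0, 0, 0, -1], [0, 0, 0, 0, 0, 0, -1]]]'

```text
time_s: 17.9
tcp_pos: [0.4998, -0.2799, 0.0586]
ee_rot: [[-0.999, 0.052, 0.002], [0.052, 0.999, 0.0], [-0.002, 0.0, -1.0]]
wrist_force: [-0.8, 0.6, 1.0]
gripper_width: 0.504
```

Run:
```python
from plan import *
p,M,q=now();s=r.sense()
print(s['time_s'],s['gripper_width'],s['wrist_force'],(1e3*p))
c=r.capture('side'); cv2.imwrite('pics/s7.png',cv2.resize(c['color'][200:320,190:310],None,fx=4,fy=4))
ML=tool(-87.9,0)
rows(p,M,[(p+[0,0,.045],M,3),(p+[0,0,.185],M,4),(np.array([.5672,.1149,.243]),ML,12)],-1,q)
```

```text
17.9 0.5039714666609583 [-0.8  0.6  1. ] [ 499.8 -279.9   58.6]
[[[0, 0, -1.5, 0, 0, 0, -1], [0, 0, -1.5, 0, 0, 0, -1], [0, 0, -1.5, 0, 0, 0, -1], [0, 0, -3.5, 0, 0, 0, -1], [0, 0, -3.5, 0, 0, 0, -1], [0, 0, -3.5, 0, 0, 0, -1], [0, 0, -3.5, 0, 0, 0, -1], [-0.4, 3.3, 0, 0, 0, -0.4, -1], [-0.4, 3.3, 0, 0, 0, -0.4, -1], [-0.4, 3.3, 0, 0, 0, -0.5, -1], [-0.5, 3.3, 0, 0, 0, -0.4, -1], [-0.5, 3.3, 0, 0, 0, -0.4, -1]]]
[[[-0.5, 3.3, 0, 0, 0.1, -0.4, -1], [-0.6, 3.3, 0, 0, 0, -0.5, -1], [-0.5, 3.3, 0.1, 0, 0, -0.4, -1], [-0.6, 3.3, 0, 0, 0, -0.4, -1], [-0.6, 3.3, 0, 0, 0, -0.4, -1], [-0.7, 3.3, 0, 0, 0, -0.5, -1], [-0.6, 3.2, 0, 0, 0, -0.4, -1]]]
end [0.6 0.1 0.2] [ 0.  0. -1.] q [ 27.5  16.7  -4.5   0.  -68.8 -25.3]
```

View pics/s7.png

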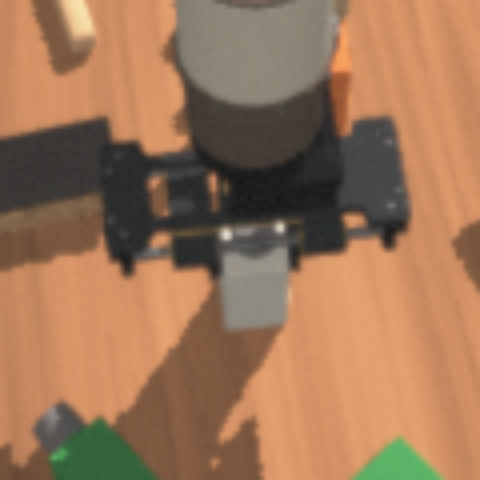

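The flask is gripped again: the opening of 0.504 is about 44 mm. Now I'll lift and carry it.

Call:
move_arm --series '[[[0, 0, -1.5, 0, 0, 0, -1], [0, 0, -1.5, 0, 0, 0, -1], [0, 0, -1.5, 0, 0, 0, -1], [0, 0, -3.5, 0, 0, 0, -1], [0, 0, -3.5, 0, 0, 0, -1], [0, 0, -3.5, 0, 0, 0, -1], [0, 0, -3.5, 0, 0, 0, -1], [-0.4, 3.3, 0, 0, 0, -0.4, -1], [-0.4, 3.3, 0, 0, 0, -0.4, -1], [-0.4, 3.3, 0, 0, 0, -0.5, -1], [-0.5, 3.3, 0, 0, 0, -0.4, -1], [-0.5, 3.3, 0, 0, 0, -0.4, -1]]]'

```text
time_s: 19.45
tcp_pos: [0.5274, -0.1147, 0.2445]
ee_rot: [[-1.0, 0.015, 0.003], [0.015, 1.0, 0.0], [-0.003, 0.0, -1.0]]
wrist_force: [-0.2, 0.3, -3.9]
gripper_width: 0.503
```

Call:
move_arm --series '[[[-0.5, 3.3, 0, 0, 0.1, -0.4, -1], [-0.6, 3.3, 0, 0, 0, -0.5, -1], [-0.5, 3.3, 0.1, 0, 0, -0.4, -1], [-0.6, 3.3, 0, 0, 0, -0.4, -1], [-0.6, 3.3, 0, 0, 0, -0.4, -1], [-0.7, 3.3, 0, 0, 0, -0.5, -1], [-0.6, 3.2, 0, 0, 0, -0.4, -1], [0, 0, 0, 0, 0, 0, -1]]]'

```text
time_s: 20.45
tcp_pos: [0.567, 0.1164, 0.2431]
ee_rot: [[-0.999, -0.039, 0.001], [-0.039, 0.999, 0.001], [-0.001, 0.001, -1.0]]
wrist_force: [-0.2, -1.4, -3.1]
gripper_width: 0.507
```

Run:
```python
from plan import *
p,M,q=now();s=r.sense()
print(s['time_s'],s['gripper_width'],s['wrist_force'],(1e3*p),q)
for n in('side','top','wrist'):
    c=r.capture(n); cv2.imwrite(f'pics/{n}8.png',c['color'])
```

```text
20.45 0.5065658592431538 [-0.2 -1.4 -3.1] [567.  116.4 243.1] [ 27.6  16.7  -4.4  -0.  -68.8 -25.3]
```

View pics/side8.png

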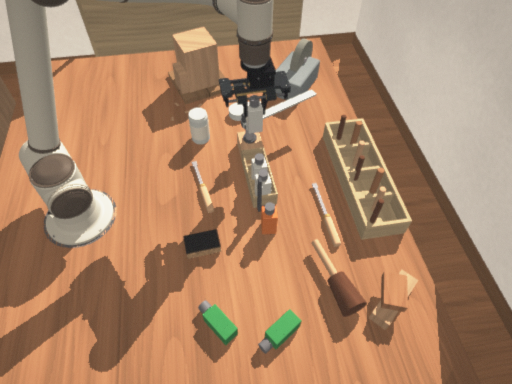

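View pics/top8.png

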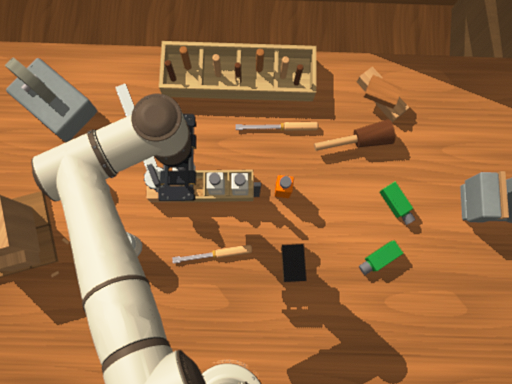

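View pics/wrist8.png

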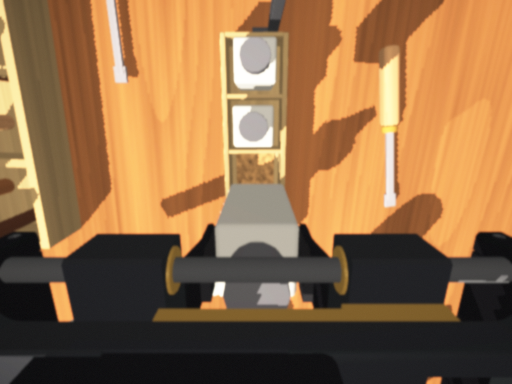

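Run:
```python
import cv2
t=cv2.imread("pics/wrist8.png")
cv2.imwrite("pics/w8c.png",cv2.resize(t[20:200,205:305],None,fx=5,fy=3.3*1,interpolation=cv2.INTER_CUBIC))
```

```text
(no output)
```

View pics/w8c.png

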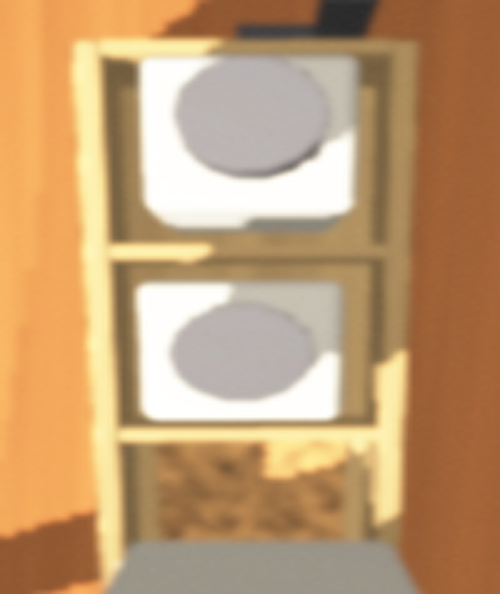

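Run:
```python
from plan import *
np.set_printoptions(precision=4,suppress=True)
p,M,q=now()
C=lambda u,v:(205+u/5-.4,20+v/3.3-.35)
z=.055
pts={'tl':C(76,42),'tr':C(419,42),'l1':C(97,433),'r1':C(401,433),'d1':C(250,433),'d2':C(250,252)}
X={k:wplane(v,z,p,M) for k,v in pts.items()}
for k in X: print(k,X[k])
m0=(X['tl']+X['tr'])/2; m1=(X['l1']+X['r1'])/2
print('width',np.linalg.norm((X['tl']-X['tr'])[:2]),np.linalg.norm((X['l1']-X['r1'])[:2]),'len',np.linalg.norm((m0-m1)[:2]))
d=(m1-m0)/np.linalg.norm(m1-m0);print('yaw',np.degrees(np.arctan2(-d[0],d[1])))
print('cell by d1',m1+d*.033,'by end',m0+d*.167)
```

```text
tl [ 0.6138 -0.0492  0.055 ]
tr [ 0.5365 -0.052   0.055 ]
l1 [0.6087 0.0836 0.055 ]
r1 [0.5321 0.0808 0.055 ]
d1 [0.5701 0.0822 0.055 ]
d2 [0.5723 0.017  0.055 ]
width 0.07731863556185611 0.07666477450188248 len 0.13289519668734762
yaw 2.067011252439438
cell by d1 [0.5692 0.1152 0.055 ] by end [0.5692 0.1163 0.055 ]
```

Call:
move_arm --series '[[[-0.1, -0.1, 2, 0, 0, 0, -1], [0, 0, 2.5, 0, 0, 0, -1], [0, 0, 2.5, 0, 0, 0, -1], [0, 0, 2, 0, 0, 0, -1], [0, 0, 1.5, 0, 0, 0, -1], [0, 0, 1.5, 0, 0, 0, -1], [0, 0, 1.5, 0, 0, 0, -1], [0, 0, 1.5, 0, 0, 0, -1], [0, 0, 1, 0, 0, 0, -1], [0, 0, 0.7, 0, 0, 0, -1], [0, 0, 0.2, 0, 0, 0, -1], [0, 0, 0, 0, 0, 0, -1]]]'

```text
time_s: 22.1
tcp_pos: [0.5684, 0.1136, 0.0738]
ee_rot: [[-0.999, -0.037, 0.001], [-0.037, 0.999, 0.0], [-0.001, 0.0, -1.0]]
wrist_force: [0.4, 0.5, -3.3]
gripper_width: 0.501
```

Run:
```python
from plan import *
s=r.sense();print(s['time_s'],s['wrist_force'],s['moment'],s['tcp_pos']*1e3)
for n in('side','wrist'):
    c=r.capture(n); cv2.imwrite(f'pics/{n}9.png',c['color'])
im=cv2.imread('pics/side9.png');cv2.imwrite('pics/s9.png',cv2.resize(im[60:240,190:320],None,fx=4,fy=3.3))
```

```text
22.1 [ 0.4  0.5 -3.3] [ 0.1 -0.1  0. ] [568.4 113.6  73.8]
```

View pics/s9.png

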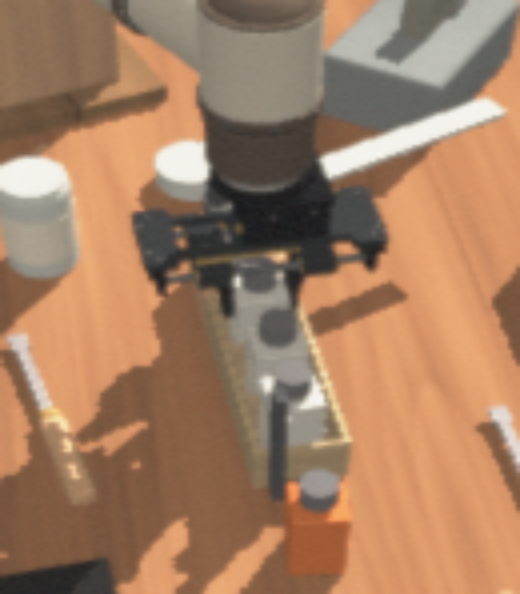

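View pics/wrist9.png

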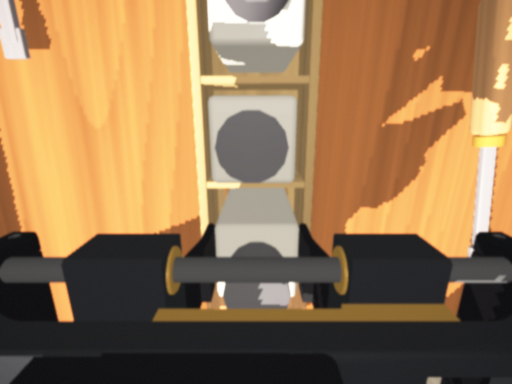

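The flask is inside the cell and in line with its neighbours. I'll correct y by 2 mm and lower it the rest of the way.

Call:
move_arm --series '[[[0, 0.2, 0.2, 0, 0, 0, -1], [0, 0, 0.2, 0, 0, 0, -1], [0, 0, 0.1, 0, 0, 0, -1], [0, 0, 0, 0, 0, 0, -1]]]'

```text
time_s: 22.7
tcp_pos: [0.568, 0.1155, 0.0685]
ee_rot: [[-0.999, -0.037, 0.0], [-0.037, 0.999, -0.0], [-0.0, -0.0, -1.0]]
wrist_force: [-0.4, -0.2, -3.7]
gripper_width: 0.506
```

Call:
move_arm --series '[[[0, 0, 0.1, 0, 0, 0, -1], [0, 0, 0, 0, 0, 0, -1]]]'

```text
time_s: 22.95
tcp_pos: [0.5682, 0.1156, 0.0677]
ee_rot: [[-0.999, -0.037, 0.001], [-0.037, 0.999, 0.0], [-0.001, 0.0, -1.0]]
wrist_force: [-0.4, 0.0, -2.8]
gripper_width: 0.501
```

Call:
move_arm --series '[[[0, 0, 0.1, 0, 0, 0, -1], [0, 0, 0, 0, 0, 0, -1]]]'

```text
time_s: 23.2
tcp_pos: [0.5682, 0.1155, 0.0677]
ee_rot: [[-0.999, -0.037, 0.001], [-0.037, 0.999, 0.0], [-0.001, 0.0, -1.0]]
wrist_force: [-4.1, -0.4, 4.8]
gripper_width: 0.499
```

Call:
move_arm --series '[[[0, 0, 0.1, 0, 0, 0, -1], [0, 0, 0, 0, 0, 0, -1]]]'

```text
time_s: 23.45
tcp_pos: [0.5682, 0.1156, 0.0676]
ee_rot: [[-0.999, -0.038, 0.001], [-0.038, 0.999, -0.0], [-0.001, -0.0, -1.0]]
wrist_force: [-5.0, 1.0, 9.1]
gripper_width: 0.501
```

Contact came at z = 0.0677, where a flask on the pad should touch. Next: ease off, release and rise.

Call:
move_arm --series '[[[0, 0, -0.2, 0, 0, 0, -1], [0, 0, 0, 0, 0, 0, -1], [0, 0, 0, 0, 0, 0, 0.3], [0, 0, 0, 0, 0, 0, 0.7], [0, 0, 0, 0, 0, 0, 1], [0, 0, 0, 0, 0, 0, 1], [0, 0, -1, 0, 0, 0, 1], [0, 0, -2, 0, 0, 0, 1], [0, 0, -3.5, 0, 0, 0, 1], [0, 0, -4, 0, 0, 0, 1], [0, 0, -4, 0, 0, 0, 1], [0, 0, -3, 0, 0, 0, 1]]]'

```text
time_s: 24.95
tcp_pos: [0.5684, 0.1156, 0.2457]
ee_rot: [[-0.999, -0.037, 0.003], [-0.037, 0.999, 0.001], [-0.003, 0.001, -1.0]]
wrist_force: [1.3, 0.9, -0.6]
gripper_width: 1.002
```

Run:
```python
from plan import *
p,M,q=now();s=r.sense()
print(s['time_s'],s['gripper_width'],s['wrist_force'],(1e3*p),q)
# go above post, camera fwd 21 heading -> tool(21,0)
rows(p,M,[(np.array([.52,.14,.27]),tool(-33,0),6),(np.array([.5645,.1985,.27]),tool(21.2,0),6)],1,q)
for n in('side','wrist'):
    c=r.capture(n); cv2.imwrite(f'pics/{n}10.png',c['color'])
im=cv2.imread('pics/side10.png');cv2.imwrite('pics/s10.png',cv2.resize(im[60:240,190:320],None,fx=4,fy=3.3))
```

```text
24.95 1.0023168765786008 [ 1.3  0.9 -0.6] [568.4 115.6 245.7] [ 27.5  16.7  -4.1   0.  -69.  -25.4]
[[[0.8, 0.4, -0.4, 0, 0, -9.1, 1], [0.7, 0.6, -0.4, 0, 0.1, -9.2, 1], [0.6, 0.7, -0.4, 0, 0, -9.1, 1], [0.5, 0.7, -0.4, 0, 0, -9.2, 1], [0.4, 0.8, -0.4, 0, 0.1, -9.1, 1], [0.2, 0.9, -0.4, 0, 0, -9.2, 1], [-1.2, -0.1, 0, 0, 0, -9.0, 1], [-1.2, -0.3, 0, 0, 0, -9.1, 1], [-1.1, -0.4, 0, 0, 0, -9.0, 1], [-1.1, -0.7, 0, 0, 0, -9.0, 1], [-0.9, -0.8, 0, 0, 0, -9.0, 1], [-0.8, -0.9, 0, 0, 0, -9.1, 1]]]
end [0.6 0.2 0.3] [ 0. -0. -1.] q [ 34.9  17.8   0.9   0.  -73.1  76.3]
```

View pics/s10.png

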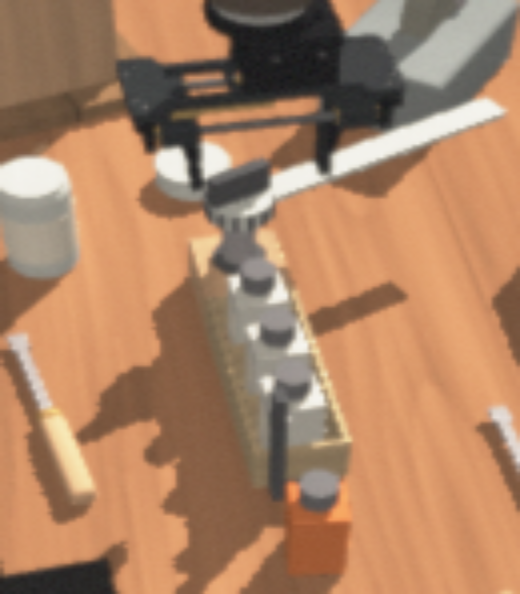

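View pics/wrist10.png

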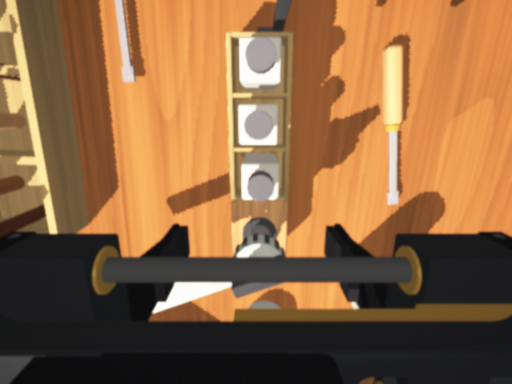

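The flask stands upright in the cell next to the post, with its cap at (259,275) in the crop and in line with the other two. Next is the collar.

Call:
move_arm --series '[[[0.8, 0.4, -0.4, 0, 0, -9.1, 1], [0.7, 0.6, -0.4, 0, 0.1, -9.2, 1], [0.6, 0.7, -0.4, 0, 0, -9.1, 1], [0.5, 0.7, -0.4, 0, 0, -9.2, 1], [0.4, 0.8, -0.4, 0, 0.1, -9.1, 1], [0.2, 0.9, -0.4, 0, 0, -9.2, 1], [-1.2, -0.1, 0, 0, 0, -9.0, 1], [-1.2, -0.3, 0, 0, 0, -9.1, 1], [-1.1, -0.4, 0, 0, 0, -9.0, 1], [-1.1, -0.7, 0, 0, 0, -9.0, 1], [-0.9, -0.8, 0, 0, 0, -9.0, 1], [-0.8, -0.9, 0, 0, 0, -9.1, 1]]]'

```text
time_s: 26.55
tcp_pos: [0.5641, 0.1985, 0.2659]
ee_rot: [[0.367, -0.93, -0.004], [-0.93, -0.367, -0.002], [0.001, 0.004, -1.0]]
wrist_force: [0.7, 0.0, 0.0]
gripper_width: 1.002
```

Run:
```python
from plan import *
p,M,q=now();s=r.sense()
print(s['time_s'],s['wrist_force'],(1e3*p),q,M[:,1].round(3))
for n in('side','wrist','top'):
    c=r.capture(n); cv2.imwrite(f'pics/{n}11.png',c['color'])
im=cv2.imread('pics/side11.png');cv2.imwrite('pics/s11.png',cv2.resize(im[80:180,190:340],None,fx=5,fy=5,interpolation=cv2.INTER_CUBIC))
```

```text
26.55 [0.7 0.  0. ] [564.1 198.5 265.9] [ 34.9  18.    0.7  -0.  -73.   76.6] [-0.9 -0.4  0. ]
```

View pics/s11.png

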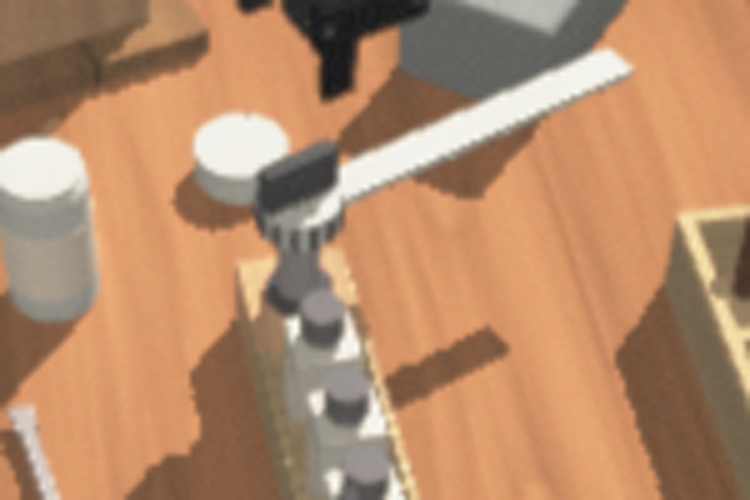

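View pics/wrist11.png

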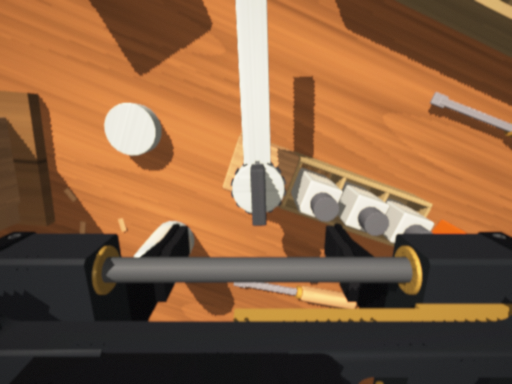

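Run:
```python
from plan import *
np.set_printoptions(precision=4,suppress=True)
p,M,q=now()
a=wplane((257,160),.141,p,M);b=wplane((251.5,2),.141,p,M);print(a,b,'bar hd',np.degrees(np.arctan2(*(b-a)[1::-1])))
a=wplane((258,164),.179,p,M);b=wplane((259.5,224),.179,p,M);print('wing',a,b,(a+b)/2,np.linalg.norm(a-b),np.degrees(np.arctan2(*(a-b)[1::-1])))
S=lambda u,v:(190+u/5-.4,80+v/5-.4)
a=plane('side',S(258,182),.179);b=plane('side',S(336,145),.179);print('side wing top',a,b,(a+b)/2,np.degrees(np.arctan2(*(b-a)[1::-1])))
print(np.degrees(np.arctan2(-M[1,1],-M[0,1])))
```

```text
[0.5921 0.2085 0.141 ] [0.7232 0.2642 0.141 ] bar hd 23.036793991036514
wing [0.5947 0.2086 0.179 ] [0.5406 0.1861 0.179 ] [0.5676 0.1974 0.179 ] 0.058623870330885064 22.5307261195473
side wing top [0.537 0.179 0.179] [0.5918 0.2057 0.179 ] [0.5644 0.1923 0.179 ] 25.974321087060655
21.080304587904386
```

Run:
```python
from plan import *
p,M,q=now()
rows(p,M,[(np.array([.566,.1975,.20]),tool(22.5,0),3),(np.array([.566,.1975,.152]),tool(22.5,0),4)],1,q)
```

```text
[[[0.1, -0.1, 2.2, 0.1, 0, -0.5, 1], [0, 0, 2.2, 0.1, 0, -0.4, 1], [0.1, -0.1, 2.2, 0.1, 0, -0.5, 1], [0, 0, 1.2, 0, 0, 0, 1], [0, 0, 1.2, 0, 0, 0, 1], [0, 0, 1.2, 0, 0, 0, 1], [0, 0, 1.2, 0, 0, 0, 1]]]
end [0.6 0.2 0.2] [ 0. -0. -1.] q [ 34.7  22.9  -9.    0.1 -58.1  77.8]
```

Call:
move_arm --series '[[[0.1, -0.1, 2.2, 0.1, 0, -0.5, 1], [0, 0, 2.2, 0.1, 0, -0.4, 1], [0.1, -0.1, 2.2, 0.1, 0, -0.5, 1], [0, 0, 1.2, 0, 0, 0, 1], [0, 0, 1.2, 0, 0, 0, 1], [0, 0, 1.2, 0, 0, 0, 1], [0, 0, 1.2, 0, 0, 0, 1], [0, 0, 0, 0, 0, 0, 1]]]'

```text
time_s: 27.7
tcp_pos: [0.5663, 0.1969, 0.1513]
ee_rot: [[0.384, -0.923, 0.0], [-0.923, -0.384, -0.001], [0.001, 0.0, -1.0]]
wrist_force: [-0.5, 0.1, 1.3]
gripper_width: 0.998
```

Call:
move_arm --series '[[[0, 0, 0, 0, 0, 0, -1], [0, 0, 0, 0, 0, 0, -1], [0, 0, 0, 0, 0, 0, -1], [0, 0, 0, 0, 0, 0, -1], [0, 0, 0, 0, 0, 0, -1], [0, 0, 0, 0, 0, 0, -1], [0, 0, 0, 0, 0, 0, -1], [0, 0, 0, 0, 0, 0, -1]]]'

```text
time_s: 28.7
tcp_pos: [0.5666, 0.1979, 0.1524]
ee_rot: [[0.384, -0.923, 0.002], [-0.923, -0.384, 0.002], [-0.001, -0.003, -1.0]]
wrist_force: [-8.0, 12.8, 3.7]
gripper_width: 0.169
```

Run:
```python
from plan import *
s=r.sense();print(s['time_s'],s['gripper_width'],s['wrist_force'],s['moment'],s['tcp_pos']*1e3,s['joints'])
```

```text
28.7 0.1685052788236458 [-8.  12.8  3.7] [3.6 2.4 0.1] [566.6 197.9 152.4] [ 34.7  22.8  -9.   -0.  -58.   77.9]
```

Call:
move_arm --series '[[[-0.2, 0, 0, 0, 0, 0, -1], [0, 0, 0, 0, 0, 3, -1], [0, 0, 0, 0, 0, 5, -1], [0, 0, 0, 0, 0, 5, -1], [0, 0, 0, 0, 0, 5, -1]]]'

```text
time_s: 29.32
tcp_pos: [0.5664, 0.1983, 0.1524]
ee_rot: [[0.078, -0.997, 0.003], [-0.997, -0.078, -0.001], [0.001, -0.002, -1.0]]
wrist_force: [1.3, -2.5, -0.1]
gripper_width: 0.156
```

Run:
```python
from plan import *
s=r.sense();print(s['time_s'],s['gripper_width'],s['wrist_force'],s['moment'],s['tcp_pos']*1e3,s['ee_rot'].T@s['wrist_force'])
M=s['ee_rot'];print(np.degrees(np.arctan2(-M[1,1],-M[0,1])))
c=r.capture('wrist'); cv2.imwrite('pics/w12.png',c['color'])
```

```text
29.325 0.15615722480770872 [ 1.3 -2.5 -0.1] [-0.6 -0.4  0.3] [566.4 198.3 152.4] [ 2.6 -1.1  0.1]
4.4881673057950255
```

View pics/w12.png

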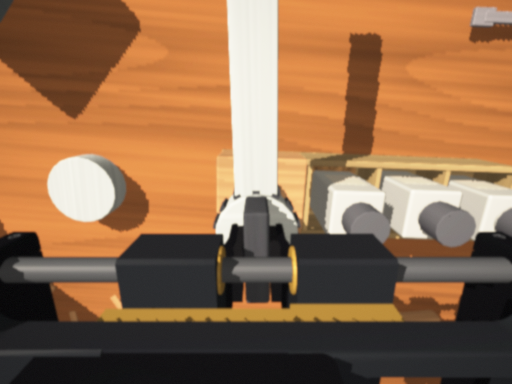

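The collar turns with the gripper and the side force is low. I'll carry on.

Call:
move_arm --series '[[[0, 0, 0, 0, 0, 7, -1], [0, 0, 0, 0, 0, 7, -1], [0, 0, 0, 0, 0, 7, -1], [0, 0, 0, 0, 0, 7, -1], [0, 0, 0, 0, 0, 7, -1], [0, 0, 0, 0, 0, 7, -1]]]'

```text
time_s: 30.12
tcp_pos: [0.5663, 0.198, 0.1524]
ee_rot: [[-0.609, -0.793, 0.002], [-0.793, 0.609, -0.002], [-0.0, -0.003, -1.0]]
wrist_force: [0.2, -3.6, -1.4]
gripper_width: 0.16
```

Call:
move_arm --series '[[[0, 0, 0, 0, 0, 7, -1], [0, 0, 0, 0, 0, 7, -1], [0, 0, 0, 0, 0, 7, -1], [0, 0, 0, 0, 0, 7, -1], [0, 0, 0, 0, 0, 7, -1], [0, 0, 0, 0, 0, 5, -1]]]'

```text
time_s: 30.88
tcp_pos: [0.566, 0.1978, 0.1524]
ee_rot: [[-0.976, -0.217, 0.001], [-0.217, 0.976, -0.002], [-0.001, -0.002, -1.0]]
wrist_force: [0.3, -3.9, -0.3]
gripper_width: 0.156
```

Run:
```python
from plan import *
s=r.sense();print(s['time_s'],s['gripper_width'],s['wrist_force'],s['moment'],s['tcp_pos']*1e3,s['ee_rot'].T@s['wrist_force'])
M=s['ee_rot'];print(np.degrees(np.arctan2(-M[1,1],-M[0,1])))
c=r.capture('wrist'); cv2.imwrite('pics/w13.png',c['color'])
```

```text
30.875 0.15619577370573756 [ 0.3 -3.9 -0.3] [-0.9 -0.3  0.3] [566.  197.8 152.4] [ 0.6 -3.9  0.3]
-77.45277980397472
```

View pics/w13.png

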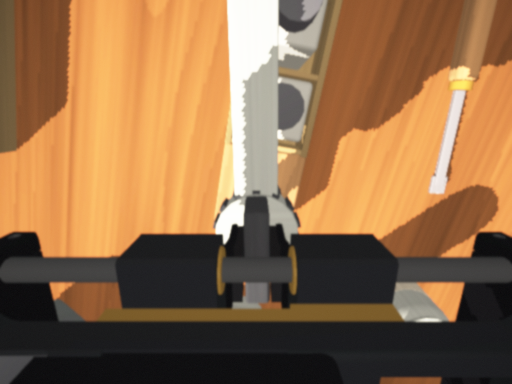

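Now slowly to the stop, watching the moment about z.

Call:
move_arm --series '[[[0, 0, 0, 0, 0, 3, -1], [0, 0, 0, 0, 0, 3, -1], [0, 0, 0, 0, 0, 2, -1], [0, 0, 0, 0, 0, 1, -1], [0, 0, 0, 0, 0, 1, -1], [0, 0, 0, 0, 0, 0, -1]]]'

```text
time_s: 31.68
tcp_pos: [0.5659, 0.1979, 0.1524]
ee_rot: [[-0.999, -0.046, 0.001], [-0.046, 0.999, -0.002], [-0.001, -0.002, -1.0]]
wrist_force: [1.0, -5.4, 0.9]
gripper_width: 0.161
```

Run:
```python
from plan import *
s=r.sense();print(s['time_s'],s['gripper_width'],s['wrist_force'],s['moment'].round(2))
M=s['ee_rot'];print(np.degrees(np.arctan2(-M[1,1],-M[0,1])))
```

```text
31.675 0.16097370816456477 [ 1.  -5.4  0.9] [-1.5 -0.3  0.2]
-87.33939888792727
```

Call:
move_arm --series '[[[0, 0, 0, 0, 0, 1, -1], [0, 0, 0, 0, 0, 1, -1], [0, 0, 0, 0, 0, 0, -1]]]'

```text
time_s: 32.05
tcp_pos: [0.5659, 0.1979, 0.1524]
ee_rot: [[-1.0, -0.013, 0.001], [-0.013, 1.0, -0.002], [-0.001, -0.002, -1.0]]
wrist_force: [0.8, -5.0, -0.2]
gripper_width: 0.161
```

Run:
```python
from plan import *
np.set_printoptions(precision=3,suppress=True)
s=r.sense();print(s['time_s'],s['gripper_width'],s['wrist_force'],s['moment'])
M=s['ee_rot'];print(np.degrees(np.arctan2(-M[1,1],-M[0,1])))
```

```text
32.05 0.16121339557615624 [ 0.774 -5.036 -0.225] [-1.515 -0.358  0.413]
-89.27138506104748
```

Call:
move_arm --series '[[[0, 0, 0, 0, 0, 1, -1], [0, 0, 0, 0, 0, 1, -1], [0, 0, 0, 0, 0, 0, -1]]]'

```text
time_s: 32.42
tcp_pos: [0.5659, 0.1979, 0.1524]
ee_rot: [[-1.0, 0.021, 0.001], [0.021, 1.0, -0.002], [-0.001, -0.002, -1.0]]
wrist_force: [0.8, -5.7, -0.2]
gripper_width: 0.166
```

Run:
```python
from plan import *
np.set_printoptions(precision=3,suppress=True)
s=r.sense();print(s['time_s'],s['wrist_force'],s['moment'])
M=s['ee_rot'];print(np.degrees(np.arctan2(-M[1,1],-M[0,1])))
for n in('side','top','wrist'):
    c=r.capture(n); cv2.imwrite(f'pics/{n}14.png',c['color'])
im=cv2.imread('pics/side14.png');cv2.imwrite('pics/s14.png',cv2.resize(im[90:240,200:320],None,fx=5,fy=4,interpolation=cv2.INTER_CUBIC))
```

```text
32.425 [ 0.807 -5.739 -0.186] [-1.543 -0.332  0.81 ]
-91.19169892370553
```

View pics/s14.png

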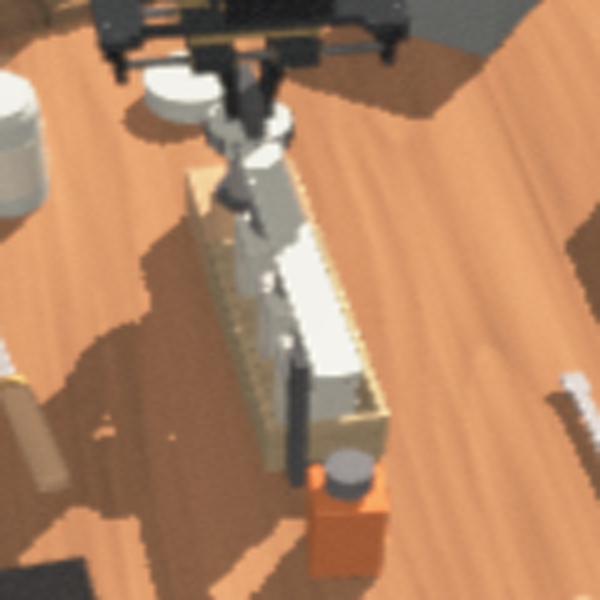

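View pics/wrist14.png

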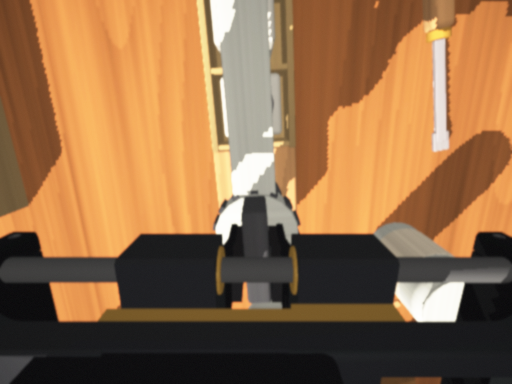

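The moment has risen from 0.2 to 0.8 N m with the bar against the stop, so it's at or very near home. I'll press a little further to be sure.

Call:
move_arm --series '[[[0, 0, 0, 0, 0, 1, -1], [0, 0, 0, 0, 0, 1, -1], [0, 0, 0, 0, 0, 1, -1], [0, 0, 0, 0, 0, 0, -1]]]'

```text
time_s: 33.08
tcp_pos: [0.5659, 0.1982, 0.1525]
ee_rot: [[-0.997, 0.074, 0.001], [0.074, 0.997, -0.002], [-0.002, -0.001, -1.0]]
wrist_force: [1.0, -4.9, 0.9]
gripper_width: 0.17
```

Run:
```python
from plan import *
np.set_printoptions(precision=3,suppress=True)
s=r.sense();print(s['time_s'],s['wrist_force'],s['moment'],s['gripper_width'])
M=s['ee_rot'];print(np.degrees(np.arctan2(-M[1,1],-M[0,1])))
c=r.capture('wrist'); cv2.imwrite('pics/w15.png',c['color'])
```

```text
33.075 [ 1.048 -4.943  0.902] [-1.454 -0.246  0.889] 0.17001369203366054
-94.24570083260286
```

View pics/w15.png

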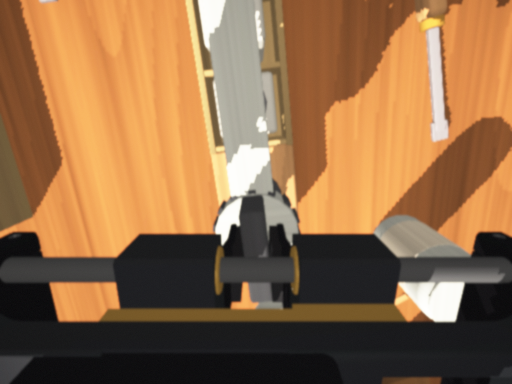

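The tool turned 3° but the bar stayed put against the stop, and the pads slipped at about 0.9 N m, so the collar is home. Next: open, rise and look.

Call:
move_arm --series '[[[0, 0, 0, 0, 0, 0, 0], [0, 0, 0, 0, 0, 0, 1], [0, 0, 0, 0, 0, 0, 1], [0, 0, 0, 0, 0, 0, 1], [0, 0, -1, 0, 0, 0, 1], [0, 0, -2, 0, 0, 0, 1], [0, 0, -4, 0, 0, 0, 1], [0, 0, -4, 0, 0, 0, 1], [0, 0, -4, 0, 0, 0, 1], [5, 0, 0, 0, 0, 0, 1], [5, 0, 0, 0, 0, 0, 1], [0, 0, 0, 0, 0, 0, 1]]]'

```text
time_s: 34.62
tcp_pos: [0.4637, 0.2064, 0.304]
ee_rot: [[-0.997, 0.074, 0.004], [0.074, 0.997, 0.002], [-0.004, 0.003, -1.0]]
wrist_force: [0.5, -0.0, -0.1]
gripper_width: 1.001
```

Run:
```python
from plan import *
np.set_printoptions(precision=3,suppress=True)
s=r.sense();print(s['time_s'],s['tcp_pos'],s['gripper_width'])
for n in('side','top','wrist'):
    c=r.capture(n); cv2.imwrite(f'pics/{n}16.png',c['color'])
im=cv2.imread('pics/side16.png');cv2.imwrite('pics/s16.png',cv2.resize(im[90:240,200:320],None,fx=5,fy=4,interpolation=cv2.INTER_CUBIC))
im=cv2.imread('pics/top16.png');cv2.imwrite('pics/t16.png',cv2.resize(im[150:210,135:268],None,fx=6,fy=6,interpolation=cv2.INTER_CUBIC))
```

```text
34.625 [0.464 0.206 0.304] 1.0006330571706974
```

View pics/s16.png

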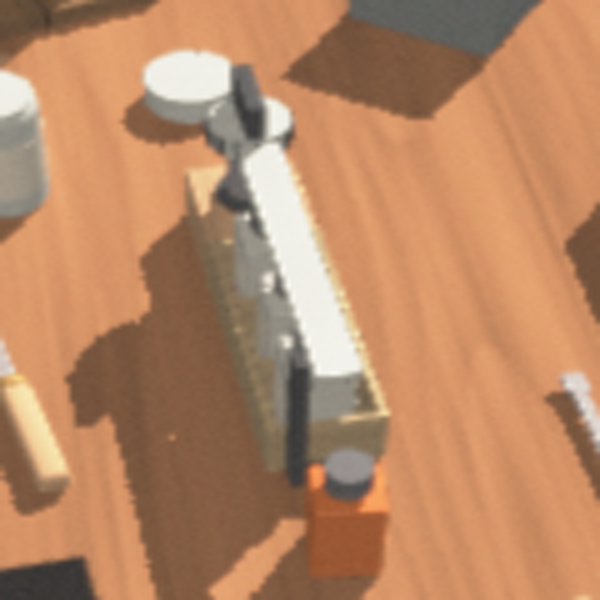

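View pics/top16.png

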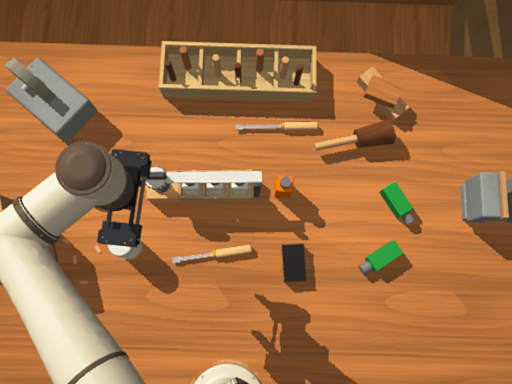

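View pics/t16.png

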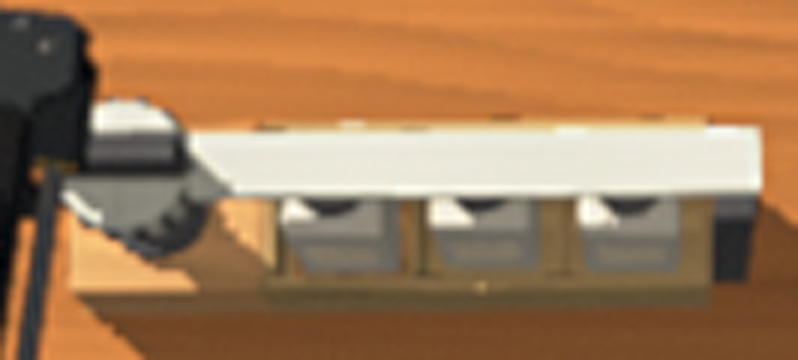

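View pics/wrist16.png

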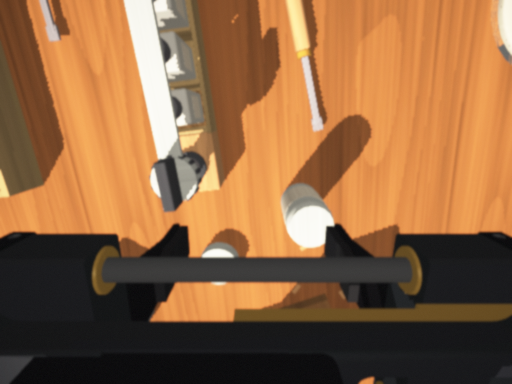

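Run:
```python
from plan import *
np.set_printoptions(precision=1,suppress=True)
C=np.array([.5685,.0930])
for yw in(2.07,):
  for off in(0,-2,-4,3):
    Rz=e('z',yw);post=np.r_[C,0]+Rz@[0,.105,0]
    th=yw-90-off
    B=e('z',th);P=[post+B@[x,y,.141] for x,y in[(.27,.014),(.27,-.014),(.05,.014),(.05,-.014)]]
    print(off,((proj('top',P)-[135,150])*6+2.5).round(0).tolist())
T=lambda u,v:((u+.5)/6-.5+135,(v+.5)/6-.5+150)
a=(plane('top',T(762,127),.141)+plane('top',T(762,193),.141))/2
b=(plane('top',T(300,130),.141)+plane('top',T(300,196),.141))/2
d=a-b;print('bar heading',np.degrees(np.arctan2(d[1],d[0])))
S=lambda u,v:(200+u/5-.4,90+v/4-.4)
a=(plane('side',S(310,376),.141)+plane('side',S(360,372),.141))/2
b=(plane('side',S(245,160),.141)+plane('side',S(283,145),.141))/2
d=a-b;print('side bar heading',np.degrees(np.arctan2(d[1],d[0])))
```

```text
0 [[758.0, 130.0], [759.0, 194.0], [242.0, 133.0], [240.0, 197.0]]
-2 [[756.0, 109.0], [759.0, 173.0], [241.0, 129.0], [241.0, 193.0]]
-4 [[754.0, 88.0], [759.0, 151.0], [239.0, 125.0], [242.0, 189.0]]
3 [[759.0, 163.0], [757.0, 227.0], [243.0, 139.0], [238.0, 203.0]]
bar heading -87.85432461169907
side bar heading -88.99345996263737
```

Run:
```python
from station import r
print(r.finish_job(), r.sense()['time_s'])
```

```text
the job is handed in; nothing more can be done
the job is handed in; nothing more can be done
```

The job is done and handed in, with the last clock reading at 34.6 s of the 72 s allowed; no verdict is reported.

- **Flask:** I picked it up, stood it upright on the open bench and let go. The side and wrist pictures showed it standing free. I then took it again from above and set it on the pad in the empty cell next to the post. It touched down at the expected height and was released there upright.
- **Collar:** I turned it clockwise about 110°. At the stop the moment rose to about 0.9 N m, and the pads slipped on the wing while the bar stayed still.
- **Last checks:** The top picture puts the bar at -87.9°, against -87.9° expected from the carrier's pose. The side picture gave -89.0°, about 1° off; I put that down to coarser pixels. By eye, the bottles, tools, tins and look-alikes are where they were. The gripper was open and clear of everything.

No check failed. The largest wrist force I read was about 15 N, while gripping the wing, and I eased it before turning.

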